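# Gang-clamp the drawer-runner blocks in the vise

### The job

Get the timber runner blocks ready for drilling together. First slide the lidded pan, without lifting it, out of the way of the vise crank and over to the middle of the empty parking mark; then lay every timber block flat and centred on the vise bed between the open jaws, side by side and crosswise to the screw, and crank the handle until the jaw clamps the whole row firmly. Let go of everything at the end, with the pan still on its parking mark and the other things on the worktop left where they are.

Things in the scene. Friction and masses are not known exactly. Their poses are not given: they have to be found in the camera images.
- vise: Fixed grey machine vise. Origin: centre of its base's underside, on the worktop. z up; y along the screw: fixed jaw at the -y end, crank at the +y end. Base 100 x 235 x 14 mm. Fixed jaw from y = -115 to -85 mm, top at z = 122 mm. Screw axis at x = 0, z = 78 mm; a 16 mm shaft runs from y = 115 mm to the crank arm (y = 150 to 158 mm).
- bed (a point): Middle of the open bed's top, vise axes (0, -15, 90) mm. Flat bed 64 mm wide (x), top at z = 90 mm, from y = -120 to +115 mm; a bridge at y = 97 to 115 mm rises to z = 102 mm. The jaws are 50 mm wide (x), so the 60 mm blocks stick out 5 mm past them at each end.
- fixed_face (a point): Centre of the fixed jaw's clamping face, in vise axes at (0, -85, 103) mm; the face looks to the vise's +y.
- jaw_face (a point): Centre of the sliding jaw's clamping face (in vise axes x = 0, z = 103 mm); the face looks to the vise's -y. The jaw is 34 mm long behind it, top at z = 125 mm.
- jaw (a joint): Travel of the sliding jaw towards the fixed jaw in m. The gap between the jaw faces is 0.140 m minus this value. It is driven only by the crank: 12 mm per turn. It starts near 0 (open).
- crank (a joint): Crank angle q in rad, over many turns. 0: handle straight up (starts within 0.7 of it). Growing q turns clockwise seen from the crank end: handle from the top to the vise's -x, then down; the jaw closes 1.91 mm per rad. Drag about 0.22 N m (5 N at the handle); stays where left and holds the clamp. The row is stiff: once closed up, 0.1 to 0.3 rad more clamps it; stop when the handle resists.
- crank_grip (a point): Middle of the crank handle: a horizontal black cylinder, 18 mm thick, 48 mm long, parallel to the vise's y, spinning freely on its pin, 45 mm from the screw axis. In vise axes (-45 sin q, 185, 78 + 45 cos q) mm at crank angle q. Can be pinched from above, closing along the vise's x, and led round with the tool always pointing down.
- pan: Loose squat steel pan with a flat lid fixed on it, 0.8 kg or so, 130 mm diameter, 44 mm high, with two small loops at its sides; a round black knob stands upright on the lid's middle. Origin: centre of its underside. It starts on the mark next to the crank, in the way of the turning handle.
- pan_knob (a point): Middle of the pan's upright knob, 26 mm diameter, from 50 to 76 mm above the pan's underside (this point: 63 mm).
- mark_vise: Flat round mark on the worktop beside the crank, a grey ring of 160 mm inner and 176 mm outer diameter with a dot at its middle (origin). The pan starts here.
- mark_park: The parking mark: an identical flat grey ring, empty at the start, to the left of the other. Origin: its middle.
- block1: Loose square-section timber runner block 60 x 26 x 26 mm (two to four alike are present; None if absent), starts lying on the worktop. Origin: its centre; its x is the 60 mm length.
- block2: Loose square-section timber runner block 60 x 26 x 26 mm (two to four alike are present; None if absent), starts lying on the worktop. Origin: its centre; its x is the 60 mm length.
- block3: Loose square-section timber runner block 60 x 26 x 26 mm (two to four alike are present; None if absent), starts lying on the worktop. Origin: its centre; its x is the 60 mm length.
- block4: Loose square-section timber runner block 60 x 26 x 26 mm (two to four alike are present; None if absent), starts lying on the worktop. Origin: its centre; its x is the 60 mm length.
- jar: Bystander: glass jar with a screw lid, 72 mm diameter, 100 mm high. Origin under its centre.
- stopper: Bystander: chrome door stopper, 48 mm diameter, 50 mm high. Origin under its centre.
- scraper: Bystander: flat blue silicone scraper, 120 x 75 x 14 mm. Origin under its centre.
- clip: Bystander: folded aluminium peg clip, 90 x 16 x 12 mm. Origin under its centre.
- dowel: Bystander: round standing dowel stub, 32 mm diameter, 45 mm high; not one of the blocks. Origin under its centre.
- mug: Bystander: white mug, 76 mm diameter, 85 mm high. Origin under its centre.

How it is judged:
By the outcome, as a careful person would: the job done as asked, in the order asked, and still so for the second after the job is handed in, with the robot touching nothing.
Of block1, block2, block3, block4 only 2 to 4 are there at a start; the rules pass over those that are not, and their reading is None.
At some moment in a run one of pan may be knocked a few centimetres aside while the robot is not near it.
Once in a run the grip may slacken for a moment while it holds something.
It also fails if it takes over 200 s, if anything falls off the work surface, if the arm or the gripper's body presses on something with over 40 N, if the wrist force passes 120 N, or if a joint passes its speed limit or range.

### The arm

A 7-joint arm with a two-finger parallel gripper is mounted at the origin on the work surface. World frame = base frame: x ahead of the robot, y to its left, z up, the work surface at z = 0. Lengths are in m, angles in rad, forces in N, time in s.
With the tool pointing down it reaches from about 0.4 to 0.85 m from the base axis. Payload 10.4 kg.
Tool frame: the origin (TCP) lies midway between the tips of the shut fingers; the grasp point (between the pads) lies 19 mm behind it; y points along the fingers, x is the direction in which the jaws open and shut, and the axes are right-handed (so a half turn about y gives the same grasp; the last joint's range is limited). The gripper opens to 87 mm and grips with 3 to 60 N. Pads are 19 mm wide; open, the fingers measure 117 mm over their backs; the gripper's body (75 mm by 190 mm) begins 51 mm behind the grasp point.
Start: joints at [-0.023, 0.332, -0.065, 1.46, 0.022, 1.35, -0.088], TCP at [0.625, 0, 0.223] pointing down, gripper open.
Joint ranges: [-2.6, 2.6], [-0.5, 2.12], [-1.47, 1.34], [0.16, 2.42], [-1.27, 4.41], [0.06, 2.06], [-2.6, 2.6]. Speed limits (rad/s): [2.22, 2.22, 2.79, 2.79, 3.14, 3.14, 3.14].

### API

Orientations are given as a unit quaternion [x, y, z, w].
In Python, from bench import r gives the robot as it stands. The module is installed in compiled form; this text tells all that it offers.
- The arm moves only by the tool arm_command, never from a script. Its argument "deltas" is one flat list of numbers, 6 for each row, row after row: the shift along the tool's x, y, z in m, then the turn, a rotation vector about the tool's x, y, z in degrees. In form: [tx, ty, tz, ax, ay, az, tx, ty, tz, ax, ay, az, ...]. A call has 1 to 8 rows; each row is the pose to reach, as a shift and turn from the pose commanded when the call began, along the tool's axes at that moment; what a row does not reach only later rows make up. A row lasts 1/8 s, in which the tool goes at most 62.5 mm and 10.7 degrees, less where a joint would pass 70% of its speed; a pose out of reach is approached as far as the arm can. A call with a gripper value outside its range is refused whole. "hand" is the opening, from 0 (shut) to 1 (fully open), set as the call begins (left out, the last holds). The fingers move at their own pace and stop on an object; "grip_force" is the grip in N (left out, the last holds). Time passes only in rows, so rows that repeat a pose let the fingers close. It gives the time, the measured TCP pose, the force and the opening at its end, in the units of the state.
- r.read_state(): the state, without advancing time (a new reading comes with each control period).
- r.camera(name): name is "scene" or "side" or "wrist"; returns a dict with "image" (480x640x3 uint8, red, green, blue), "intrinsics" (3x3 intrinsics, pixels), "world_from_camera" (4x4, takes a point from camera to world coordinates); the wrist camera has in their place "hand_eye" (4x4, takes a point from camera to tool coordinates, whose origin is the TCP and whose axes are the tool frame's). Camera axes: x right, y down, z forward; pixel columns grow to the right and rows downward; lengths in m; the calibration is good to about 2 mm. The wrist camera is an equidistant fisheye: a pixel r from the principal point sees the ray r / f radians off the axis. A picture is of the moment at which its call begins: read the wrist's pose just before it. There is no depth.
- r.close_job(): hands the job in, once; it reports no verdict.
Trained networks look in a picture, given as the dict that the camera call returned (one of the last four; its "shot" number tells which), for a name from the list of things; names that differ only in an ending like _2 or _b are one class to them, and where a whole thing is asked for, a point or a joint stands for the part that bears it (a point fixed in the world has none). Each returns a list of dicts, best first, with "conf" (0 to 1); they miss things now and then, are a little off and sometimes report something else, mostly with a low value. They report only what shows in the picture. A call takes as long as a camera call.
- r.boxes_of(picture, query): "centre" ([row, column] in pixels, amid what is visible of it).
- r.regions_of(picture, query): "region" (480x640 bool, what is visible of it) and "centre" ([row, column] in pixels, amid what is visible of it).
The state is a dict: "time": time; "joint_positions": joint angles; "joint_vel": joint speeds; "joint_torque": joint torques, N m; "ee_pos": TCP position; "eef_rot": TCP orientation; "ft_force": force on the tool from outside, world axes, zero at the start; "torque": the same for the moment, N m; "width": finger opening in m.
Only numpy, scipy, OpenCV 4.12 (cv2) and the standard library are available. Lean on these libraries where they do the work, as an engineer would, in place of code of your own. Each camera call takes 0.05 s, during which the arm holds its last target.

## Working session

There is one attempt and no reset: what is moved stays moved. The work goes in short steps, Python scripts to look and compute and a tool call to move; the robot and the scene stay as the last step left them, time stands still between calls to the robot, and variables do not carry over. Pictures are saved under pics/ and viewed, and the job is handed in when it is done.

Besides the shell and the picture viewer there is one more tool, called as name(argument=value, ...), one argument or row to a line, values as JSON. arm_command: Moves the arm, as the interface text tells. Its arguments: {"type":"object","properties":{"deltas":{"type":"array","items":{"type":"number"}},"hand":{"type":"number"},"grip_force":{"type":"number"}},"required":["deltas"]}

```bash
mkdir -p pics; cat > h.py <<'E'
from bench import r
import numpy as np, cv2
from scipy.spatial.transform import Rotation as R
def save(p,n,ann=()):
    im=cv2.cvtColor(p["image"],cv2.COLOR_RGB2BGR).copy()
    for (rr,c,t) in ann:
        cv2.circle(im,(int(c),int(rr)),3,(0,0,255),-1); cv2.putText(im,t,(int(c)+4,int(rr)),0,.4,(0,0,255),1)
    cv2.imwrite("pics/"+n+".png",im)
def Twc(p,st=None):
    if "world_from_camera" in p: return np.array(p["world_from_camera"])
    T=np.eye(4);T[:3,:3]=R.from_quat(st["eef_rot"]).as_matrix();T[:3,3]=st["ee_pos"]
    return T@np.array(p["hand_eye"])
def ray(p,rc,st=None):
    K=np.array(p["intrinsics"]);x=(rc[1]-K[0,2])/K[0,0];y=(rc[0]-K[1,2])/K[1,1]
    if "hand_eye" in p:
        t=np.hypot(x,y); s=np.sin(t)/t if t>1e-9 else 1; d=np.array([x*s,y*s,np.cos(t)])
    else: d=np.array([x,y,1.]);d/=np.linalg.norm(d)
    T=Twc(p,st);return T[:3,3],T[:3,:3]@d
def atz(p,rc,z,st=None):
    o,d=ray(p,rc,st);return o+d*(z-o[2])/d[2]
def tri(rays):
    A=np.zeros((3,3));b=np.zeros(3)
    for o,d in rays:
        M=np.eye(3)-np.outer(d,d);A+=M;b+=M@o
    x=np.linalg.solve(A,b)
    return x,[np.linalg.norm((np.eye(3)-np.outer(d,d))@(x-o)) for o,d in rays]
def proj(p,X,st=None):
    T=np.linalg.inv(Twc(p,st));c=T[:3,:3]@np.asarray(X)+T[:3,3];K=np.array(p["intrinsics"])
    if "hand_eye" in p:
        rr=np.hypot(c[0],c[1]);t=np.arctan2(rr,c[2]);u=c[:2]/rr*t if rr>1e-9 else np.zeros(2)
    else:u=c[:2]/c[2]
    return K[1,2]+K[1,1]*u[1],K[0,2]+K[0,0]*u[0]
E
cat > a.py <<'E'
from h import *
st=r.read_state();print({k:np.round(v,3).tolist() for k,v in st.items()})
names="vise bed fixed_face jaw_face crank_grip pan pan_knob mark_vise mark_park block1 jar stopper scraper clip dowel mug".split()
for n in("scene","side","wrist"):
    p=r.camera(n);print(n,p.keys() , np.round(p["intrinsics"],1).tolist(),np.round(Twc(p,st),3).tolist())
    ann=[]
    for q in names:
        try: b=r.boxes_of(p,q)
        except Exception as e: print(q,e);continue
        print(q,[(np.round(x["centre"]).tolist(),round(x["conf"],2)) for x in b][:6])
        ann+=[(*x["centre"],q) for x in b if x["conf"]>.3]
    save(p,n+"0");save(p,n+"0a",ann)
E
python3 a.py
```

```text
{'time': 0.0, 'joint_positions': [-0.023, 0.333, -0.065, 1.461, 0.022, 1.35, -0.089], 'joint_vel': [-0.001, -0.0, 0.003, 0.001, 0.001, -0.0, -0.0], 'joint_torque': [-0.0, -62.325, 0.024, -38.989, -0.061, 0.04, 0.0], 'ee_pos': [0.625, 0.0, 0.222], 'eef_rot': [0.707, -0.0, -0.0, -0.707], 'ft_force': [-0.023, -0.237, -1.027], 'torque': [0.014, -0.005, -0.029], 'width': 0.087}
scene dict_keys(['image', 'intrinsics', 'world_from_camera', 'shot']) [[443.4, 0.0, 328.5], [0.0, 443.4, 241.6], [0.0, 0.0, 1.0]] [[0.892, 0.366, -0.266, 0.833], [0.452, -0.734, 0.506, -0.449], [-0.01, -0.572, -0.82, 0.825], [0.0, 0.0, 0.0, 1.0]]
vise [([264.0, 344.0], 0.96)]
bed [([268.0, 344.0], 0.68), ([143.0, 375.0], 0.41)]
fixed_face [([267.0, 345.0], 0.79)]
jaw_face [([223.0, 359.0], 0.75), ([416.0, 206.0], 0.23)]
crank_grip []
pan [([194.0, 405.0], 0.65), ([279.0, 236.0], 0.29)]
pan_knob [([195.0, 403.0], 0.96)]
mark_vise [([216.0, 408.0], 0.7)]
mark_park [([144.0, 373.0], 0.63)]
block1 [([274.0, 235.0], 0.96), ([401.0, 144.0], 0.76), ([338.0, 202.0], 0.64), ([418.0, 205.0], 0.6)]
jar [([370.0, 348.0], 0.69)
[... 1392 characters left out ...]
.6, 243.3], [0.0, 0.0, 1.0]] [[1.0, 0.0, -0.002, 0.626], [-0.0, -0.964, -0.266, 0.073], [-0.002, 0.266, -0.964, 0.383], [0.0, 0.0, 0.0, 1.0]]
vise [([191.0, 323.0], 0.81), ([240.0, 442.0], 0.69)]
bed [([190.0, 328.0], 0.62)]
fixed_face [([188.0, 326.0], 0.66), ([70.0, 475.0], 0.64)]
jaw_face [([137.0, 331.0], 0.9)]
crank_grip [([28.0, 328.0], 0.84)]
pan [([10.0, 345.0], 0.89)]
pan_knob [([14.0, 341.0], 0.82), ([368.0, 412.0], 0.25)]
mark_vise [([37.0, 360.0], 0.81)]
mark_park []
block1 [([309.0, 164.0], 0.55), ([193.0, 325.0], 0.36)]
jar [([365.0, 411.0], 0.74)]
stopper [([116.0, 131.0], 0.7)]
scraper []
clip [([218.0, 168.0], 0.76)]
dowel [([238.0, 440.0], 0.91)]
mug [([70.0, 475.0], 0.96)]
```

View pics/scene0.png

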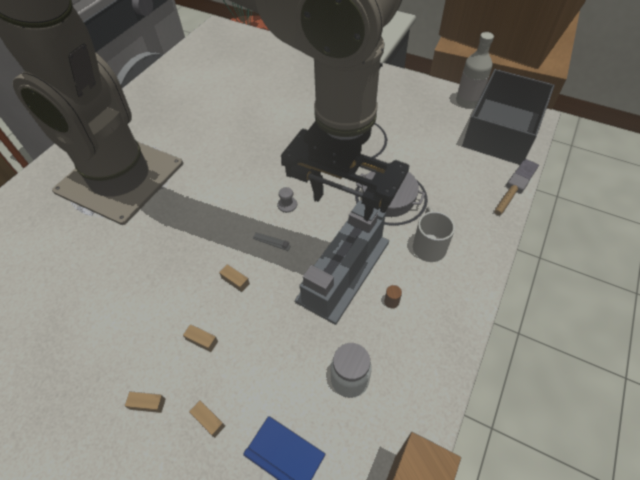

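View pics/side0.png

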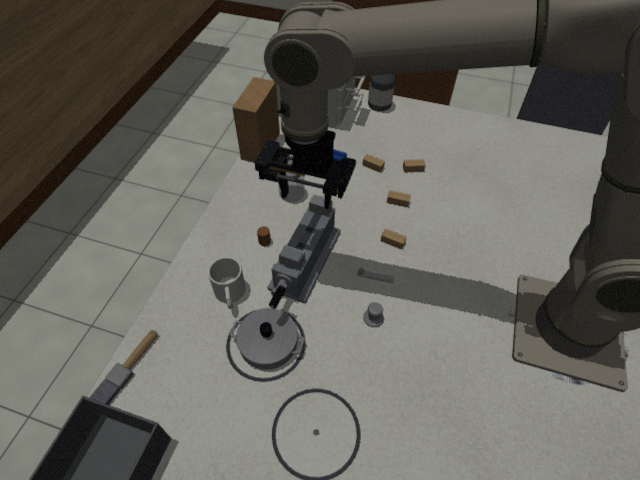

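View pics/wrist0.png

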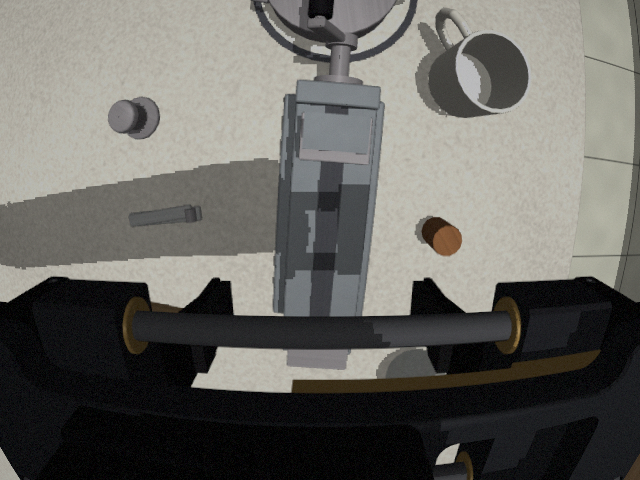

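Scene shows four blocks on the near/right side (px (277,235), (338,200), (401,144), (418,206)), the pan on its ring at (195,400) next to the crank and the empty ring at (144,373). The side view agrees, with the parking mark at (435,315) and the knob at (329,266).

```bash
cat > b.py <<'E'
from h import *
st=r.read_state()
P={n:r.camera(n) for n in("scene","side")}
W=r.camera("wrist")
def rg(p,q): return [x for x in r.regions_of(p,q) if x["conf"]>.4]
B={}
for n,p in P.items():
    for x in rg(p,"block1"):
        m=x["region"].astype(np.uint8);ys,xs=np.nonzero(m)
        # project mask pixels to z=.013
        pts=np.array([atz(p,(a,b),.018)[:2] for a,b in zip(ys,xs)])
        rect=cv2.minAreaRect(pts.astype(np.float32)*1000)
        print(n,"block",np.round(x["centre"]),round(x["conf"],2),np.round(pts.mean(0),3),len(xs),[np.round(v,1) for v in rect])
for q in("pan_knob","mark_vise","mark_park"):
    for n,p in P.items():
        for x in rg(p,q):
            ys,xs=np.nonzero(x["region"]); z=.063 if q=="pan_knob" else 0
            print(n,q,np.round(x["centre"]),round(x["conf"],2),np.round(atz(p,x["centre"],z),3), np.round(atz(p,((ys.min()+ys.max())/2,(xs.min()+xs.max())/2),z),3),len(xs))
            cv2.imwrite(f"pics/m_{n}_{q}.png",x["region"].astype(np.uint8)*255)
for q,z in(("stopper",.025),("mug",.04),("clip",.006),("dowel",.022),("jar",.05)):
    for n,p in list(P.items())+[("wrist",W)]:
        for x in r.boxes_of(p,q)[:2]: print(n,q,np.round(x["centre"]),round(x["conf"],2),np.round(atz(p,x["centre"],z,st),3))
E
python3 b.py
```

```text
scene block [275. 235.] 0.87 [ 0.436 -0.122] 437 [array([ 435.1, -122.1]), array([33.1, 71.6]), np.float64(80.3)]
scene block [338. 201.] 0.81 [ 0.452 -0.264] 536 [array([ 451.6, -263.8]), array([70.6, 32. ]), np.float64(1.1)]
scene block [420. 208.] 0.71 [ 0.553 -0.381] 596 [array([ 552.5, -380.6]), array([25.6, 66.9]), np.float64(76.9)]
scene block [398. 145.] 0.62 [ 0.437 -0.407] 604 [array([ 436.1, -407.4]), array([67.8, 29.6]), np.float64(21.7)]
side block [199. 397.] 0.75 [ 0.45 -0.26] 252 [array([ 448.6, -259.5]), array([48.7, 57.8]), np.float64(89.4)]
side block [238. 393.] 0.75 [ 0.43  -0.117] 336 [array([ 431.1, -117.2]), array([47.1, 63.5]), np.float64(82.6)]
side block [163. 412.] 0.71 [ 0.431 -0.399] 278 [array([ 430. , -398.5]), array([68.5, 57.7]), np.float64(23.1)]
side block [160. 374.] 0.61 [ 0.544 -0.377] 258 [array([ 545.4, -376.2]), array([56. , 64.5]), np.float64(83.8)]
scene pan_knob [265. 344.] 0.73 [ 0.64  -0.016  0.063] [ 0.632 -0.012  0.063] 5560
scene pan_knob [196. 404.] 0.7 [0.682 0.21  0.063] [0.655 0.204 0.063] 857
side pan_knob [339. 268.] 0.92 [0.619
[... 856 characters left out ...]
   0.006]
side clip [278. 372.] 0.77 [0.452 0.01  0.006]
side clip [317. 370.] 0.16 [0.431 0.114 0.006]
wrist clip [217. 170.] 0.72 [ 0.459 -0.001  0.006]
wrist clip [ 14. 341.] 0.56 [0.646 0.21  0.006]
scene dowel [296. 392.] 0.77 [ 0.75  -0.017  0.022]
scene dowel [368. 349.] 0.21 [ 0.734 -0.189  0.022]
side dowel [237. 261.] 0.78 [ 0.753 -0.014  0.022]
side dowel [254. 305.] 0.57 [0.628 0.003 0.022]
wrist dowel [237. 443.] 0.86 [ 0.753 -0.021  0.022]
scene jar [369. 351.] 0.56 [ 0.742 -0.2    0.05 ]
scene jar [142. 375.] 0.18 [0.548 0.353 0.05 ]
side jar [192. 296.] 0.72 [ 0.711 -0.166  0.05 ]
wrist jar [368. 411.] 0.76 [ 0.724 -0.161  0.05 ]
wrist jar [ 10. 341.] 0.73 [0.644 0.198 0.05 ]
```

```bash
python3 - <<'E'
import cv2
a=cv2.imread("pics/side0.png")[180:470,200:380];cv2.imwrite("pics/c1.png",cv2.resize(a,None,fx=3,fy=2,interpolation=cv2.INTER_CUBIC)[:600])
a=cv2.imread("pics/side0.png")[190:310,220:360];cv2.imwrite("pics/c1.png",cv2.resize(a,None,fx=5,fy=5,interpolation=cv2.INTER_CUBIC))
a=cv2.imread("pics/scene0.png")[190:330,280:420];cv2.imwrite("pics/c2.png",cv2.resize(a,None,fx=4,fy=4,interpolation=cv2.INTER_CUBIC))
E
```

```text
(no output)
```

View pics/c1.png

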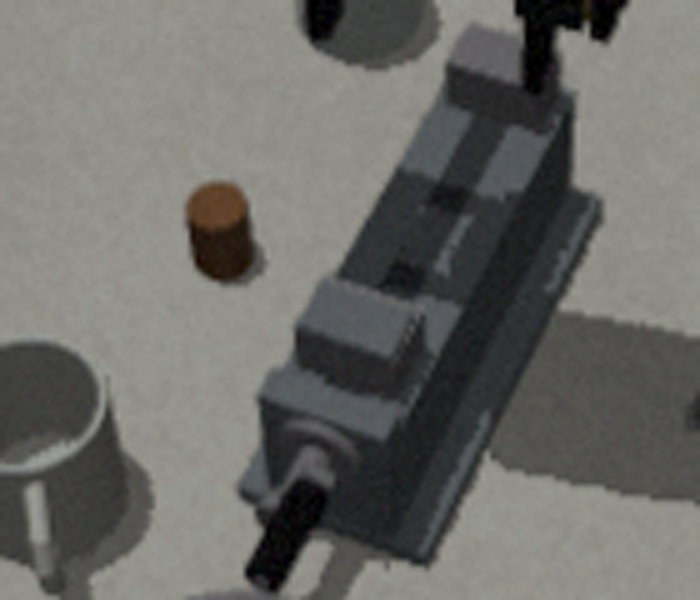

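View pics/c2.png

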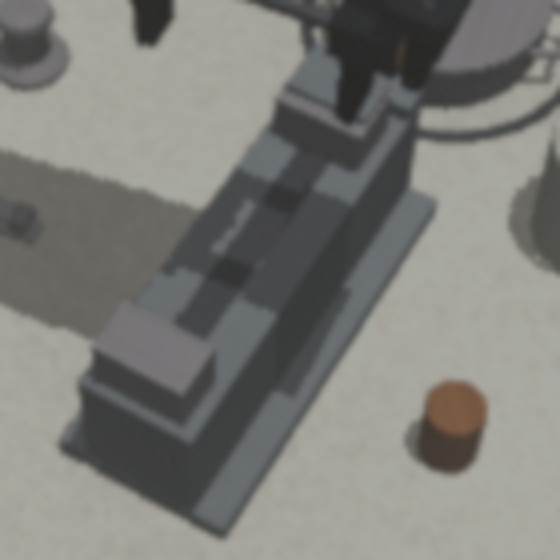

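```bash
cat > v.py <<'E'
from h import *
from scipy.optimize import least_squares
P={n:r.camera(n) for n in("scene","side")}
S=[((428,562),-50,117.5,7),((322,283),25,'f',125),((425,312),-25,'f',125),((300,330),25,'b',125),((405,362),-25,'b',125),((448,65),25,-85,122),((470,25),25,-115,122),((262,375),32,115,102),((390,437),-32,115,102)]
C=[((62,443),-50,-117.5,14),((222,530),50,-117.5,14),((435,205),50,117.5,14),((95,345),-25,-115,122),((180,392),25,-115,122),((215,355),25,-85,122),((135,303),-25,-85,122),((275,97),-25,'f',125),((362,140),25,'f',125)]
obs=[("side",(190+b/5,220+a/5),x,y,z) for (a,b),x,y,z in S]+[("scene",(190+b/4,280+a/4),x,y,z) for (a,b),x,y,z in C]
def f(p):
    c,s=np.cos(p[2]),np.sin(p[2]);o=[]
    for n,rc,x,y,z in obs:
        if y=='f':y=55-p[3]*1000
        if y=='b':y=89-p[3]*1000
        X=np.array([p[0]+(c*x-s*y)/1000,p[1]+(s*x+c*y)/1000,z/1000])
        o+=list(np.array(proj(P[n],X))-rc)
    return o
q=least_squares(f,[.64,0,0,0],loss="soft_l1");print(np.round(q.x,4),np.degrees(q.x[2]));print(np.round(np.array(f(q.x)).reshape(-1,2),1).tolist())
E
python3 v.py
```

```text
[ 0.6283  0.0049 -0.0551 -0.0035] -3.157627976231202
[[-0.1, 0.0], [-2.4, -0.5], [-1.7, -0.6], [-0.4, -2.3], [-0.1, -2.5], [-1.8, -2.0], [-2.2, -1.9], [3.3, -1.0], [-0.4, -0.2], [-1.0, -1.7], [-0.3, 0.9], [-3.3, -0.8], [1.1, -2.1], [1.3, 0.2], [-2.0, -0.3], [-0.5, -3.6], [-2.3, -1.6], [-3.4, -1.2]]
```

arm_command(
  deltas=[-0.01,-0.03,0.05,0,0,0,-0.02,-0.06,0.1,0,0,0,-0.03,-0.08,0.15,0,0,0,-0.04,-0.1,0.2,0,0,0,-0.045,-0.1,0.25,0,0,0,-0.045,-0.1,0.25,0,0,0,-0.045,-0.1,0.25,0,0,0],
)

```text
time: 4.82
ee_pos: [0.5802, 0.2494, 0.3223]
eef_rot: [0.707, -0.0, 0.0, -0.707]
ft_force: [0.5, -0.5, -0.6]
width: 0.0868
```

```bash
cat > a2.py <<'E'
import sys
from h import *
tag=sys.argv[1];names=sys.argv[3:]
for n in sys.argv[2].split(","):
    st=r.read_state();p=r.camera(n)
    if n=="wrist":print(np.round(st["time"],2),np.round(st["ee_pos"],4),np.round(st["eef_rot"],3))
    for q in names:
        b=r.boxes_of(p,q)
        print(n,q,[(np.round(x["centre"],1).tolist(),round(x["conf"],2)) for x in b if x["conf"]>.25][:6])
    save(p,tag+n)
E
python3 a2.py k1 wrist,scene,side pan_knob crank_grip mark_park mark_vise
```

```text
4.82 [0.5802 0.2494 0.3223] [ 0.707 -0.     0.    -0.707]
wrist pan_knob [([205.8, 363.0], 0.82)]
wrist crank_grip [([279.9, 367.0], 0.62)]
wrist mark_park [([91.9, 244.5], 0.85)]
wrist mark_vise [([154.3, 361.4], 0.63)]
scene pan_knob [([189.5, 393.9], 0.57), ([201.1, 281.9], 0.37)]
scene crank_grip [([181.1, 379.6], 0.75), ([276.9, 235.4], 0.58)]
scene mark_park [([139.6, 352.9], 0.67), ([214.4, 360.9], 0.35)]
scene mark_vise [([211.7, 404.2], 0.69)]
side pan_knob [([338.2, 269.7], 0.78), ([159.0, 373.5], 0.38)]
side crank_grip [([238.0, 390.2], 0.74), ([294.4, 275.1], 0.47)]
side mark_park [([433.8, 314.8], 0.84)]
side mark_vise [([163.5, 416.5], 0.63), ([368.0, 260.6], 0.61)]
```

View pics/k1wrist.png

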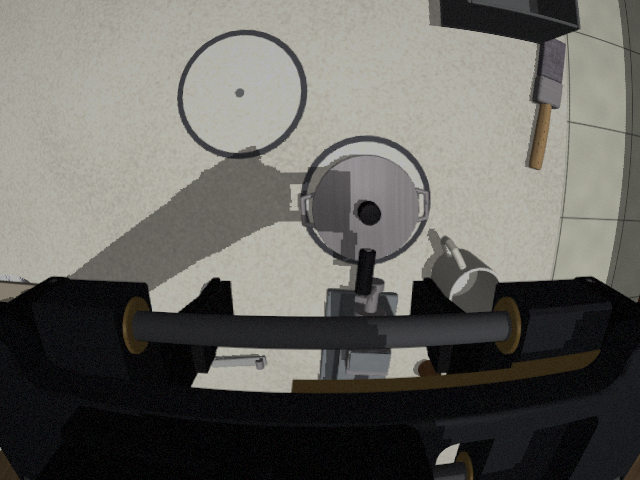

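View pics/k1scene.png

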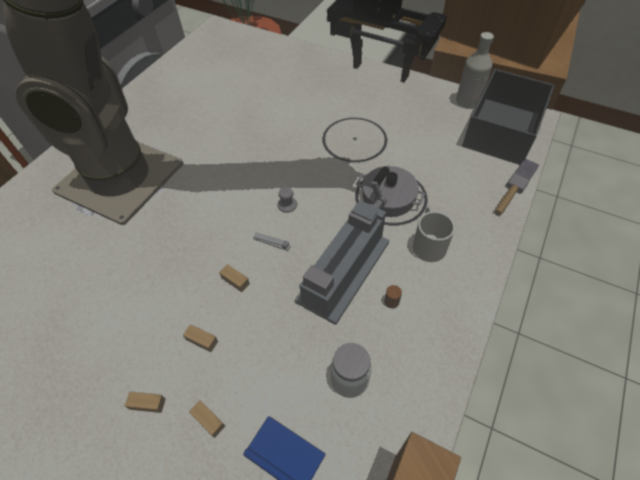

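View pics/k1side.png

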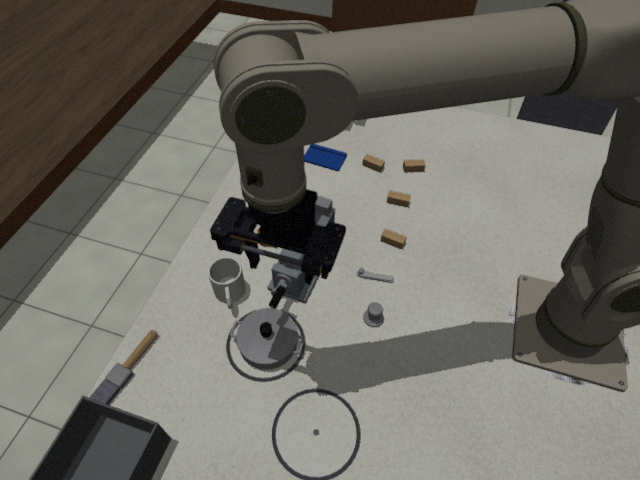

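The wrist picture shows the knob at (212,369), the empty mark's dot at (93,239) and the handle spanning (250,367)–(293,364). The scene picture has the handle near (183,378) and the dot at (139,354).

```bash
cat > t.py <<'E'
from h import *
st=r.read_state();w=r.camera("wrist");s=r.camera("scene");d=r.camera("side")
for nm,z,a in(("dot",0,[(w,(93,239)),(s,(139,354)),(d,(432,316))]),("knob",.07,[(w,(212,369)),(d,(329,266))]),("grip",.12,[(w,(271,366)),(d,(297,278))])):
    X,e=tri([ray(p,c,st) for p,c in a]);print(nm,np.round(X,4),np.round(e,4),[np.round(atz(p,c,z,st),4).tolist() for p,c in a])
# handle ends at z .12
for c in((250,367),(293,364)):print(atz(w,c,.12,st))
# ring circle extents wrist mark_vise centre
for c in((136,366),(264,366),(200,301),(200,430),(155,366),(205,314),(205,418)):print(c,atz(w,c,0.0,st).round(4),atz(w,c,.044,st).round(4))
E
python3 t.py
```

```text
dot [ 0.4731  0.3923 -0.001 ] [0.0007 0.001  0.0011] [[0.4737, 0.3916, 0.0], [0.4742, 0.3921, 0.0], [0.4719, 0.3926, 0.0]]
knob [0.6346 0.2429 0.0614] [0.0015 0.0015] [[0.6349, 0.2452, 0.07], [0.631, 0.2461, 0.07]]
grip [0.6278 0.1841 0.1021] [0.0023 0.0023] [[0.6273, 0.1921, 0.12], [0.6212, 0.1921, 0.12]]
[0.62748362 0.21496167 0.12      ]
[0.62609282 0.16713361 0.12      ]
(136, 366) [0.6383 0.3326 0.    ] [0.633  0.3317 0.044 ]
(264, 366) [0.6422 0.1593 0.    ] [0.6366 0.1742 0.044 ]
(200, 301) [0.5539 0.2481 0.    ] [0.5563 0.2549 0.044 ]
(200, 430) [0.7275 0.2497 0.    ] [0.7142 0.2563 0.044 ]
(155, 366) [0.6385 0.3077 0.    ] [0.6333 0.3091 0.044 ]
(205, 314) [0.5709 0.2414 0.    ] [0.5718 0.2487 0.044 ]
(205, 418) [0.7109 0.2425 0.    ] [0.699  0.2498 0.044 ]
```

arm_command(
  deltas=[0.02,0.05,0,-7,0,0,0.04,0.1,-0.005,-14,0,0,0.055,0.14,-0.01,-20,0,0,0.055,0.17,-0.012,-20,0,0,0.055,0.17,-0.012,-20,0,0,0.055,0.17,-0.012,-20,0,0],
  hand=0.6,
)

```text
time: 6.48
ee_pos: [0.6357, 0.2381, 0.1546]
eef_rot: [0.819, 0.0, 0.001, -0.574]
ft_force: [-0.1, -0.7, 0.4]
width: 0.0526
```

```bash
python3 a2.py k2 wrist,side pan_knob crank_grip; cat > go.py <<'E'
# usage: go.py x y z [yaw_deg tilt_x_deg]: deltas in tool axes to reach TCP
import sys
from h import *
st=r.read_state();v=list(map(float,sys.argv[1:]))
Rt=R.from_quat(st["eef_rot"]);d=Rt.inv().apply(np.array(v[:3])-st["ee_pos"])
print("pos",np.round(st["ee_pos"],4),"shift",np.round(d,4))
if len(v)>3:
    base=R.from_euler("x",-90,degrees=True)
    tgt=R.from_euler("z",v[3],degrees=True)*base*R.from_euler("x",v[4] if len(v)>4 else 0,degrees=True)
    print("turn",np.round((Rt.inv()*tgt).as_rotvec(degrees=True),2))
E
python3 go.py .635 .2375 .056
```

```text
6.48 [0.6357 0.2381 0.1546] [ 0.819  0.     0.001 -0.574]
wrist pan_knob [([173.3, 320.6], 0.96)]
wrist crank_grip [([301.7, 314.1], 0.65)]
side pan_knob [([344.5, 265.6], 0.64)]
side crank_grip []
pos [0.6354 0.2381 0.1537] shift [-0.0005  0.092   0.0328]
```

View pics/k2wrist.png

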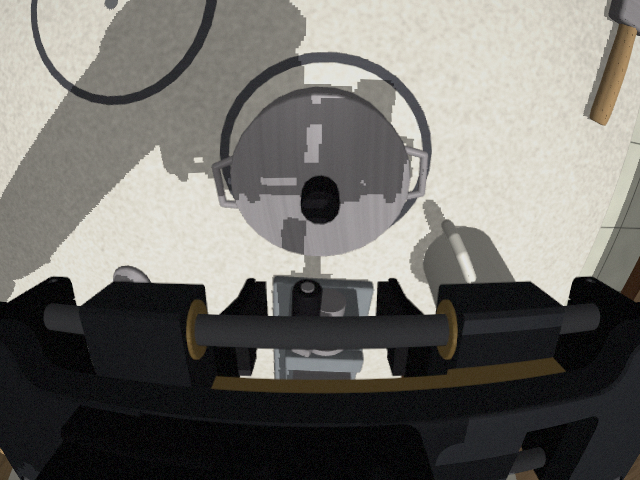

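View pics/k2side.png

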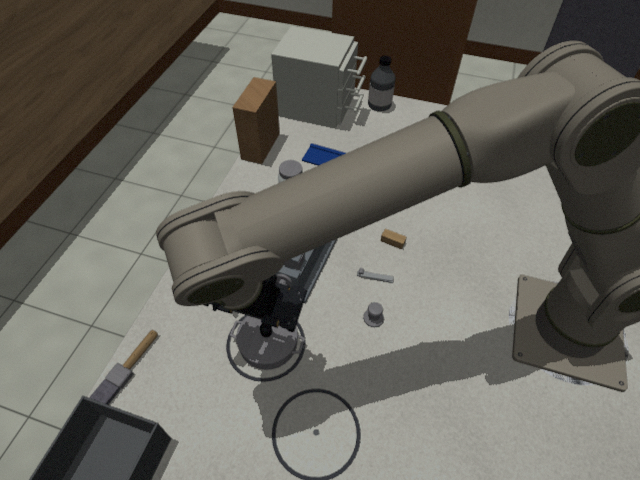

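```bash
python3 - <<'E'
from h import *
st=r.read_state();w=r.camera("wrist")
print(atz(w,(196,320),.074,st),atz(w,(200,320),.063,st),proj(w,(.635,.244,.07),st),atz(w,(283,307),.123,st))
E
```

```text
[0.6353249  0.25138198 0.074     ] [0.63527959 0.24248917 0.063     ] (np.float64(203.14086186830485), np.float64(319.54007809644685)) [0.62799471 0.22227134 0.123     ]
```

arm_command(
  deltas=[0,0.04,0.0155,0,0,0,0,0.07,0.027,0,0,0,0,0.091,0.0355,0,0,0,0,0.091,0.0355,0,0,0,0,0.091,0.0355,0,0,0],
)

```text
time: 7.45
ee_pos: [0.6358, 0.2406, 0.0564]
eef_rot: [0.819, 0.0, 0.001, -0.574]
ft_force: [0.7, 0.7, 0.4]
width: 0.0522
```

arm_command(
  deltas=[0,0,0,0,0,0,0,0,0,0,0,0,0,0,0,0,0,0,0,0,0,0,0,0],
  hand=0,
  grip_force=25,
)

```text
time: 7.95
ee_pos: [0.635, 0.2403, 0.0552]
eef_rot: [0.819, 0.0, 0.0, -0.574]
ft_force: [-0.6, -0.4, 1.5]
width: 0.0251
```

```bash
python3 a2.py k3 wrist,side pan_knob;python3 go.py .475 .388 .0565
```

```text
7.95 [0.635  0.2403 0.0552] [ 0.819  0.     0.    -0.574]
wrist pan_knob [([229.3, 323.3], 0.89)]
side pan_knob [([355.2, 265.0], 0.83)]
pos [0.635  0.2403 0.0552] shift [-0.16   -0.0518  0.1383]
```

View pics/k3wrist.png

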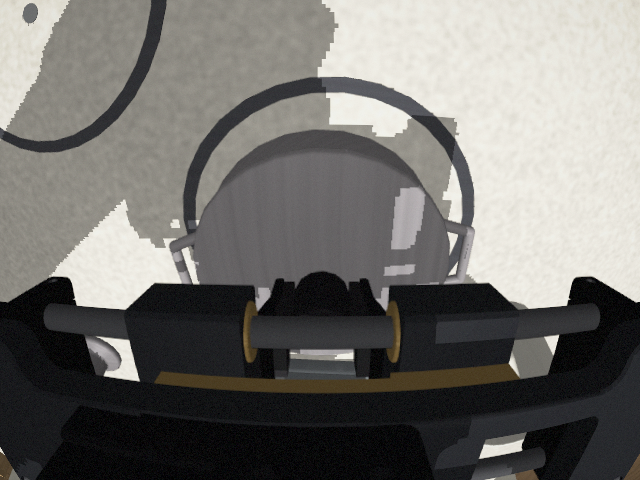

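arm_command(
  deltas=[-0.008,-0.0026,0.007,0,0,0,-0.024,-0.0076,0.021,0,0,0,-0.044,-0.0139,0.038,0,0,0,-0.064,-0.0202,0.0555,0,0,0,-0.084,-0.0265,0.073,0,0,0,-0.104,-0.0328,0.09,0,0,0,-0.12,-0.0379,0.104,0,0,0,-0.12,-0.0379,0.104,0,0,0],
)

```text
time: 9.15
ee_pos: [0.5127, 0.3534, 0.0551]
eef_rot: [0.819, 0.0, -0.002, -0.574]
ft_force: [-8.4, 5.6, 7.3]
width: 0.0254
```

```bash
python3 a2.py k4 wrist,side,scene pan_knob mark_park;python3 go.py .4735 .390 .0552
```

```text
9.15 [0.5127 0.3534 0.0551] [ 0.819  0.    -0.002 -0.574]
wrist pan_knob [([228.4, 322.0], 0.83)]
wrist mark_park [([106.3, 217.6], 0.84)]
side pan_knob [([434.8, 306.7], 0.85), ([292.0, 277.1], 0.33)]
side mark_park [([452.2, 320.0], 0.56)]
scene pan_knob []
scene mark_park [([134.8, 333.1], 0.65)]
pos [0.5134 0.3523 0.0547] shift [-0.0399 -0.0132  0.0353]
```

View pics/k4wrist.png

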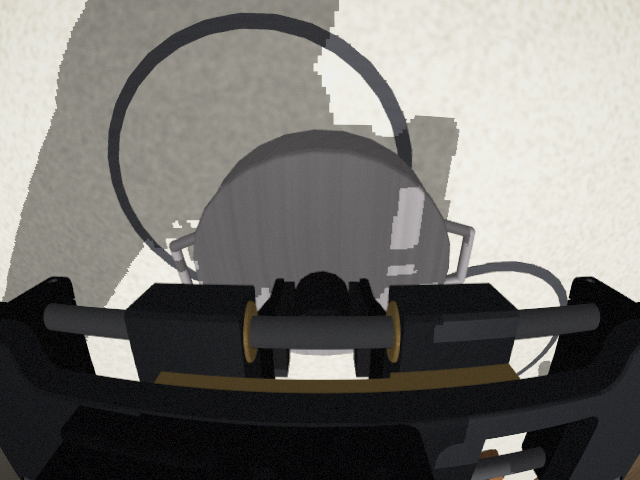

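View pics/k4scene.png

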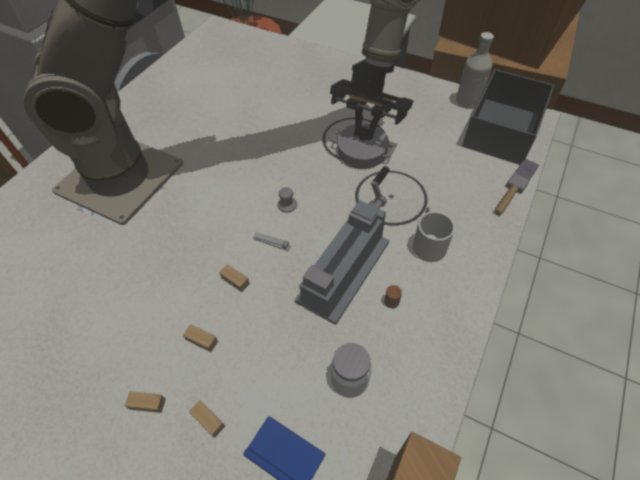

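arm_command(
  deltas=[-0.008,-0.0026,0.007,0,0,0,-0.02,-0.0064,0.0175,0,0,0,-0.032,-0.0102,0.028,0,0,0,-0.0395,-0.0126,0.0345,0,0,0,-0.0395,-0.0126,0.0345,0,0,0,-0.0395,-0.0126,0.0345,0,0,0],
)

```text
time: 10.35
ee_pos: [0.4745, 0.3886, 0.0548]
eef_rot: [0.819, -0.0, -0.001, -0.574]
ft_force: [-3.5, 2.4, -0.9]
width: 0.0256
```

arm_command(
  deltas=[0,0,0,0,0,0,0,0,0,0,0,0,0,0,0,0,0,0,0,0,0,0,0,0],
  hand=0.7,
)

```text
time: 10.85
ee_pos: [0.4757, 0.3875, 0.055]
eef_rot: [0.819, -0.0, 0.0, -0.574]
ft_force: [0.6, 0.2, -0.4]
width: 0.0565
```

arm_command(
  deltas=[0,-0.04,0,0,0,0,0,-0.09,0,0,0,0,0,-0.15,0,6,0,0,0,-0.21,0,13,0,0,0,-0.25,0,20,0,0,0,-0.25,0,20,0,0,0,-0.25,0,20,0,0],
)

```text
time: 11.72
ee_pos: [0.4754, 0.4726, 0.2892]
eef_rot: [0.708, -0.0, -0.0, -0.707]
ft_force: [0.4, 0.0, 0.4]
width: 0.0607
```

```bash
python3 a2.py k5 wrist,side,scene pan_knob mark_park pan
```

```text
11.72 [0.4754 0.4726 0.2892] [ 0.708 -0.    -0.    -0.707]
wrist pan_knob [([270.2, 322.2], 0.9)]
wrist mark_park [([214.2, 316.1], 0.91), ([269.1, 321.5], 0.5)]
wrist pan [([267.4, 322.9], 0.93)]
side pan_knob [([452.9, 305.5], 0.68)]
side mark_park [([467.1, 300.6], 0.68)]
side pan [([452.6, 302.3], 0.62)]
scene pan_knob [([132.6, 351.6], 0.77), ([368.6, 349.8], 0.7), ([294.6, 390.2], 0.51)]
scene mark_park [([157.0, 347.4], 0.73), ([219.0, 363.1], 0.65), ([452.5, 281.8], 0.55)]
scene pan [([129.8, 355.6], 0.86)]
```

View pics/k5wrist.png

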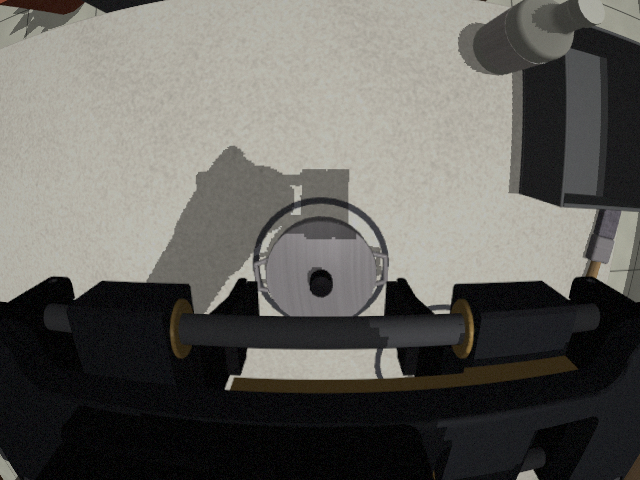

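View pics/k5side.png

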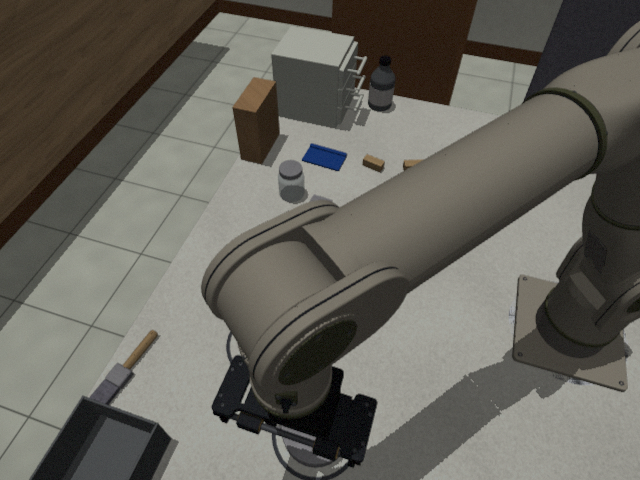

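```bash
python3 - <<'E'
from h import *
st=r.read_state();w=r.camera("wrist");s=r.camera("scene")
print(atz(w,(280,320.5),.076,st),atz(w,(284,321),.063,st),proj(w,(.4737,.392,0),st),proj(w,(.4737,.392,.063),st))
for c in((213,321),(255,256),(255,386)):print(atz(w,c,0,st))
E
```

```text
[0.47519552 0.40106809 0.076     ] [0.47571274 0.39123623 0.063     ] (np.float64(265.2721255805402), np.float64(319.49029092366044)) (np.float64(283.3682289876874), np.float64(319.2042920075781))
[0.47567658 0.46001001 0.        ]
[0.39216534 0.4056495  0.        ]
[0.55908353 0.40560971 0.        ]
```

arm_command(
  deltas=[0.015,-0.005,-0.055,0,0,0,0.035,-0.01,-0.11,0,0,0,0.055,-0.02,-0.165,0,0,0,0.075,-0.03,-0.22,0,0,0,0.1,-0.04,-0.275,0,0,0,0.12,-0.04,-0.33,0,0,0,0.14,-0.04,-0.385,0,0,0,0.15,-0.04,-0.44,0,0,0],
)

```text
time: 13.42
ee_pos: [0.626, 0.0312, 0.3298]
eef_rot: [0.707, -0.0, 0.0, -0.707]
ft_force: [0.3, 0.2, 0.6]
width: 0.0608
```

arm_command(
  deltas=[0,0,-0.02,0,0,0,0,0,-0.05,0,0,0,0,0,-0.05,0,0,0,0,0,-0.05,0,0,0],
  hand=1,
)

```text
time: 13.92
ee_pos: [0.6255, -0.0152, 0.3301]
eef_rot: [-0.707, -0.001, 0.0, 0.707]
ft_force: [0.3, 0.6, -1.0]
width: 0.0858
```

```bash
python3 a2.py v1 wrist crank_grip jaw_face fixed_face
```

```text
13.92 [ 0.6255 -0.0152  0.3301] [-0.707 -0.001  0.     0.707]
wrist crank_grip [([32.1, 324.6], 0.87)]
wrist jaw_face [([121.5, 326.5], 0.63)]
wrist fixed_face [([172.7, 322.9], 0.89)]
```

View pics/v1wrist.png

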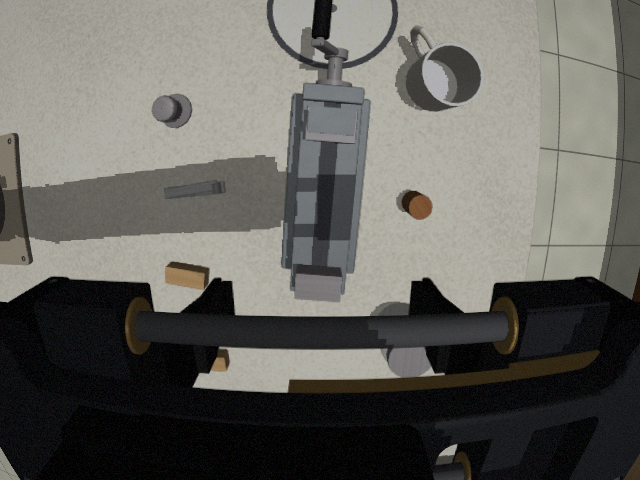

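```bash
python3 - <<'E'
import cv2
a=cv2.imread("pics/v1wrist.png")[70:190,270:380];cv2.imwrite("pics/c3.png",cv2.resize(a,None,fx=5,fy=5,interpolation=cv2.INTER_CUBIC))
a=cv2.imread("pics/v1wrist.png")[190:310,270:380];cv2.imwrite("pics/c4.png",cv2.resize(a,None,fx=5,fy=5,interpolation=cv2.INTER_CUBIC))
E
```

```text
(no output)
```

View pics/c3.png

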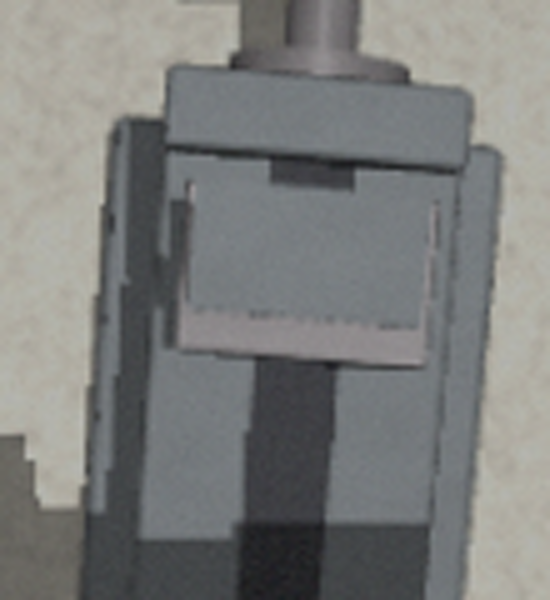

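View pics/c4.png

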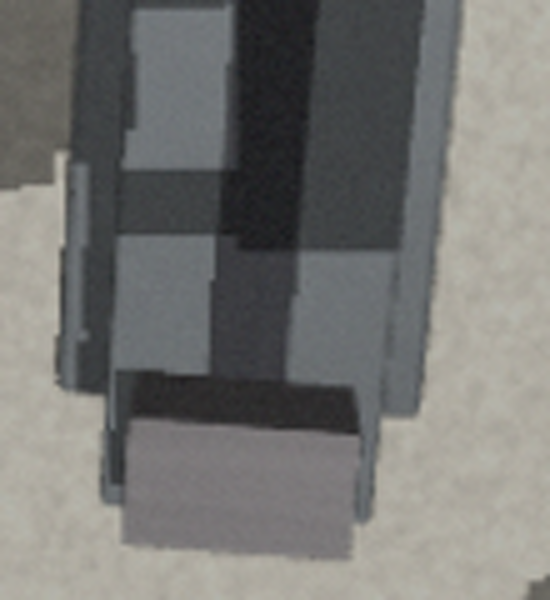

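```bash
cat > v2.py <<'E'
from h import *
from scipy.optimize import least_squares
st=r.read_state();w=r.camera("wrist")
A=[((168,68),-32,115,102),((472,90),32,115,102),((165,148),-32,97,102),((465,165),32,97,102),((115,120),-50,117.5,14),((500,150),50,117.5,14)]
B=[((132,420),-25,-85,122),((357,435),25,-85,122),((123,543),-25,-115,122),((352,558),25,-115,122),((62,388),-50,-117.5,14),((418,415),50,-117.5,14),((105,500),-32,-120,90),((370,520),32,-120,90)]
obs=[((70+b/5,270+a/5),x,y,z) for (a,b),x,y,z in A]+[((190+b/5,270+a/5),x,y,z) for (a,b),x,y,z in B]
def f(p):
    c,s=np.cos(p[2]),np.sin(p[2]);o=[]
    for rc,x,y,z in obs:
        o+=list(np.array(proj(w,[p[0]+(c*x-s*y)/1000,p[1]+(s*x+c*y)/1000,z/1000],st))-rc)
    return o
q=least_squares(f,[.64,0,0],loss="soft_l1");print(np.round(q.x,4),np.degrees(q.x[2]));print(np.round(np.array(f(q.x)).reshape(-1,2),1).tolist())
p=q.x;c,s=np.cos(p[2]),np.sin(p[2])
for rc in((70+310/5,270+190/5),(70+328/5,270+420/5),(70+350/5,270+180/5),(70+365/5,270+425/5)):
    for z in(.125,.09):
        X=atz(w,rc,z,st)[:2]-p[:2];print(z,np.round([c*X[0]+s*X[1],-s*X[0]+c*X[1]],4))
for x in r.regions_of(w,"block1"):
    print(x["conf"],x["centre"],atz(w,x["centre"],.02,st))
E
python3 v2.py
```

```text
[ 0.6305  0.0045 -0.0744] -4.261633778541864
[[-1.3, -0.5], [-0.6, 0.5], [-0.5, -1.2], [1.1, 0.6], [-3.3, -0.6], [-3.0, 1.2], [-0.2, -0.5], [0.2, 1.5], [1.0, -0.1], [1.2, -0.1], [-0.1, -0.9], [-0.2, 0.9], [1.9, -0.9], [1.8, 0.5]]
0.125 [-0.0221  0.0622]
0.09 [-0.0235  0.0632]
0.125 [0.0228 0.0622]
0.09 [0.0257 0.0632]
0.125 [-0.0235  0.0542]
0.09 [-0.025   0.0544]
0.125 [0.0243 0.0551]
0.09 [0.0275 0.0554]
0.79 [275.1, 188.1] [ 0.43794127 -0.11977028  0.02      ]
0.63 [360.1, 218.8] [ 0.46857691 -0.25961933  0.02      ]
0.22 [190.6, 199.2] [ 0.46478524 -0.00092115  0.02      ]
```

The close-ups show the vise's corners well: the bridge spans (84,304)–(88,364) and the fixed jaw top (274,296)–(277,341). The wrist fit gives the vise at (0.6305, 0.0045), yaw −4.3°, with the jaw fully open. I'll go on to the blocks.

arm_command(
  deltas=[-0.02,0.005,-0.05,0,0,0,-0.04,0.01,-0.1,0,0,0,-0.065,0.015,-0.155,0,0,0,-0.09,0.02,-0.21,0,0,0,-0.11,0.025,-0.265,0,0,0,-0.13,0.03,-0.315,0,0,0,-0.145,0.03,-0.345,0,0,0,-0.145,0.03,-0.345,0,0,0],
)

```text
time: 15.22
ee_pos: [0.4786, -0.3647, 0.2999]
eef_rot: [0.707, -0.002, 0.002, -0.707]
ft_force: [-0.4, 0.9, 0.4]
width: 0.087
```

arm_command(
  deltas=[0,0,0,0,0,0],
)

```text
time: 15.35
ee_pos: [0.4812, -0.3609, 0.2999]
eef_rot: [-0.707, -0.001, 0.0, 0.707]
ft_force: [0.6, 0.2, -0.6]
width: 0.0871
```

```bash
cat > bl.py <<'E'
import sys
from h import *
st=r.read_state();w=r.camera("wrist");ann=[]
print(np.round(st["time"],2),np.round(st["ee_pos"],4),np.round(st["eef_rot"],3))
for x in r.regions_of(w,"block1"):
    if x["conf"]<.3: continue
    ys,xs=np.nonzero(x["region"]);m=x["region"].astype(np.uint8)
    cnt=max(cv2.findContours(m,cv2.RETR_EXTERNAL,cv2.CHAIN_APPROX_NONE)[0],key=cv2.contourArea)[:,0]
    pts=np.array([atz(w,(b,a),.02,st)[:2] for a,b in cnt])*1000
    (c,s,a)=cv2.minAreaRect(pts.astype(np.float32))
    if s[0]<s[1]: a-=90
    print(round(x["conf"],2),np.round(x["centre"]),"c",np.round(c,1),"size",np.round(s,1),"long axis deg",round(a,1))
    ann.append((*x["centre"],"%.2f"%x["conf"]))
    cv2.drawContours
save(w,sys.argv[1],ann)
E
python3 bl.py b1
```

```text
15.35 [ 0.4812 -0.3609  0.2999] [-0.707 -0.001  0.     0.707]
0.82 [218. 376.] c [ 549.2 -380.2] size [29.7 63.6] long axis deg -13.8
0.73 [241. 282.] c [ 434.  -406.6] size [64.3 31.9] long axis deg 21.3
0.69 [122. 293.] c [ 449.  -264.6] size [60.3 26.9] long axis deg 0.4
0.58 [ 13. 280.] c [ 431.9 -124.8] size [34.9 61.4] long axis deg -5.3
0.3 [208. 478.] c [ 690.7 -366.1] size [ 75.6 121. ] long axis deg -4.8
```

View pics/b1.png

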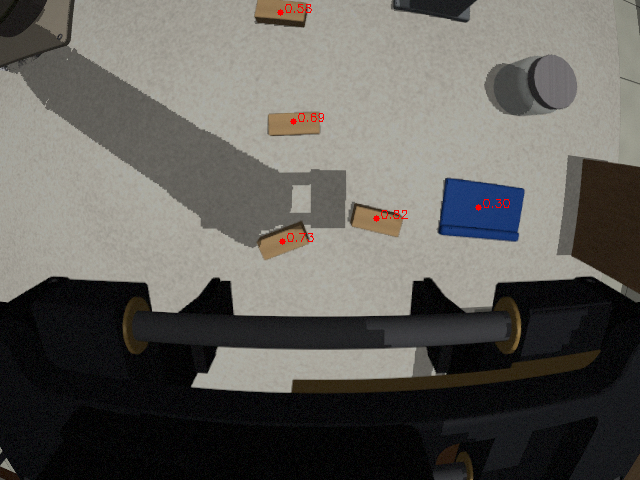

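The wrist picture shows four blocks at px (218,376), (241,282), (122,293), (13,280), all lying flat. First I'll pick the one at (0.549, −0.380).

arm_command(
  deltas=[0.017,0.045,-0.005,0,4,0,0.034,0.09,-0.01,0,8,0,0.051,0.135,-0.015,0,12,0,0.068,0.18,-0.019,0,13.8,0,0.068,0.18,-0.019,0,13.8,0,0.068,0.18,-0.019,0,13.8,0],
)

```text
time: 16.2
ee_pos: [0.5491, -0.3808, 0.1217]
eef_rot: [0.702, -0.084, 0.085, -0.702]
ft_force: [0.4, 0.5, 0.7]
width: 0.0868
```

```bash
python3 bl.py b2; python3 go.py .549 -.380 .006 -13.8
```

```text
16.2 [ 0.5491 -0.3808  0.1217] [ 0.702 -0.084  0.085 -0.702]
0.94 [126. 157.] c [ 451.4 -264.6] size [69.3 31.1] long axis deg 1.0
0.79 [243. 319.] c [ 550.1 -380.2] size [32.  60.9] long axis deg -13.7
0.57 [294. 190.] c [ 437.3 -396.4] size [63.3 12. ] long axis deg 21.4
0.55 [ 3. 92.] c [ 416.3 -139.2] size [ 7.5 39.9] long axis deg -28.5
pos [ 0.5492 -0.3814  0.1226] shift [-0.0009  0.1166  0.0015]
turn [0.06 0.02 0.2 ]
```

View pics/b2.png

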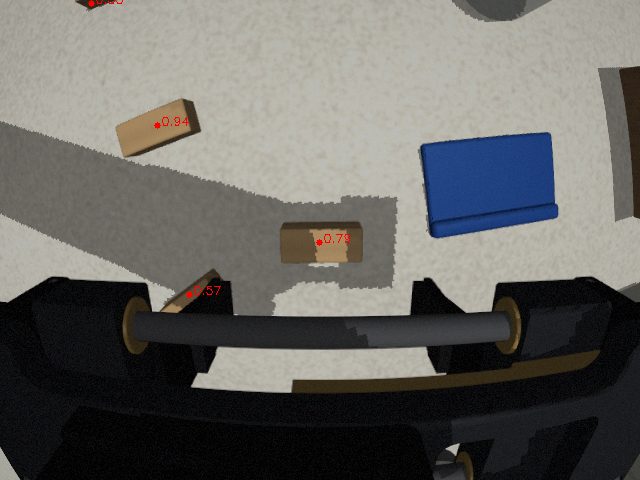

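```bash
python3 - <<'E'
from h import *
st=r.read_state();w=r.camera("wrist")
for c in((246,321),(229,280),(229,362),(263,281),(263,362)):print(atz(w,c,.026,st).round(4))
E
```

```text
[ 0.5498 -0.3822  0.026 ]
[ 0.5243 -0.3629  0.026 ]
[ 0.5813 -0.377   0.026 ]
[ 0.5182 -0.3878  0.026 ]
[ 0.5759 -0.402   0.026 ]
```

arm_command(
  deltas=[0,0.05,0,0,0,0,0,0.09,0,0,0,0,0,0.116,0,0,0,0,0,0.116,0,0,0,0,0,0.116,0,0,0,0],
)

```text
time: 16.98
ee_pos: [0.5493, -0.3815, 0.006]
eef_rot: [0.702, -0.084, 0.086, -0.702]
ft_force: [0.2, -0.4, 0.6]
width: 0.0871
```

arm_command(
  deltas=[0,0,0,0,0,0,0,0,0,0,0,0,0,0,0,0,0,0,0,0,0,0,0,0],
  hand=0.4,
  grip_force=30,
)

```text
time: 17.48
ee_pos: [0.5486, -0.3808, 0.0041]
eef_rot: [-0.702, 0.085, -0.085, 0.702]
ft_force: [-0.7, 0.9, 2.6]
width: 0.0599
```

```bash
python3 go.py .6253 -.0653 .20 -4.26;python3 go.py .6253 -.0653 .12 -4.26
```

```text
pos [ 0.5486 -0.3808  0.0041] shift [-0.0008 -0.1958  0.3247]
turn [-0.   -9.54  0.02]
pos [ 0.5486 -0.3808  0.0041] shift [-0.0008 -0.1158  0.3247]
turn [-0.   -9.54  0.02]
```

arm_command(
  deltas=[0,-0.04,0,0,0,0,0,-0.09,0.01,0,0,0,0,-0.14,0.045,0,0,0,0,-0.18,0.1,0,-2,0,0,-0.195,0.16,0,-5,0,0,-0.195,0.22,0,-8,0,0,-0.195,0.28,0,-9.5,0,0,-0.195,0.325,0,-9.5,0],
)

```text
time: 18.48
ee_pos: [0.6263, -0.0618, 0.199]
eef_rot: [-0.706, 0.025, -0.026, 0.707]
ft_force: [-0.1, -1.6, -0.6]
width: 0.0599
```

arm_command(
  deltas=[0,0.03,0,0,0,0,0,0.06,0,0,0,0,0,0.08,0,0,0,0,0,0.08,0,0,0,0],
)

```text
time: 18.98
ee_pos: [0.6249, -0.0652, 0.1173]
eef_rot: [0.707, -0.028, 0.025, -0.707]
ft_force: [-0.0, -0.7, -1.4]
width: 0.0599
```

```bash
python3 a2.py p1 wrist,side block1; python3 go.py .6253 -.0653 .097 -4.26
```

```text
18.98 [ 0.6249 -0.0652  0.1173] [ 0.707 -0.028  0.025 -0.707]
wrist block1 [([294.6, 318.5], 0.6)]
side block1 [([204.7, 313.7], 0.91), ([238.7, 390.7], 0.7), ([199.7, 398.9], 0.5), ([162.6, 412.2], 0.49)]
pos [ 0.6267 -0.0653  0.1202] shift [-0.0015  0.0232 -0.0001]
turn [-0.01 -0.05  0.11]
```

View pics/p1wrist.png

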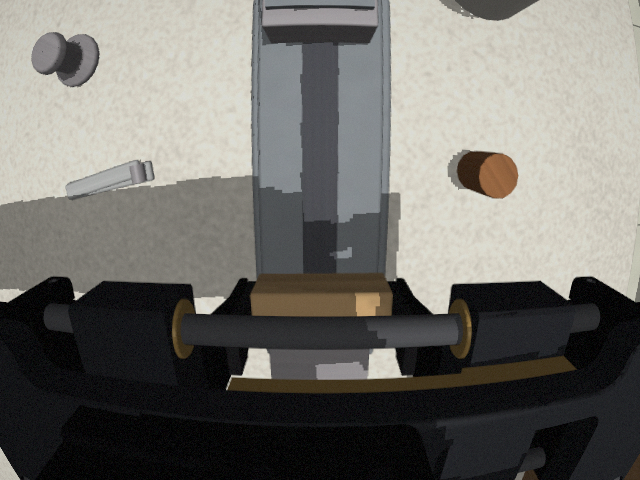

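arm_command(
  deltas=[0,0.01,0.003,0,0,0,0,0.018,0.003,0,0,0,0,0.023,0.003,0,0,0,0,0.023,0.003,0,0,0],
)

```text
time: 19.68
ee_pos: [0.6259, -0.0622, 0.0953]
eef_rot: [0.707, -0.027, 0.026, -0.707]
ft_force: [0.3, -0.6, -1.0]
width: 0.0598
```

arm_command(
  deltas=[0,0.0015,0,0,0,0,0,0.0015,0,0,0,0],
)

```text
time: 19.92
ee_pos: [0.6264, -0.0623, 0.0945]
eef_rot: [-0.707, 0.026, -0.027, 0.707]
ft_force: [0.2, 0.0, -0.7]
width: 0.0593
```

arm_command(
  deltas=[0,0,0,0,0,0,0,0,0,0,0,0,0,0,0,0,0,0],
  hand=1,
)

```text
time: 20.3
ee_pos: [0.6263, -0.0622, 0.0945]
eef_rot: [-0.707, 0.026, -0.027, 0.707]
ft_force: [-0.0, -0.5, -0.7]
width: 0.0819
```

arm_command(
  deltas=[0,-0.04,0,0,0,0,0,-0.08,0,0,0,0,0,-0.14,0,0,0,0,0,-0.16,0,0,0,0],
)

```text
time: 20.8
ee_pos: [0.6276, -0.0623, 0.259]
eef_rot: [-0.707, 0.024, -0.029, 0.707]
ft_force: [0.5, 0.7, -0.6]
width: 0.0868
```

```bash
python3 a2.py p2 wrist,side,scene block1; python3 go.py .434 -.405 .22 21.3
```

```text
20.8 [ 0.6276 -0.0623  0.259 ] [-0.707  0.024 -0.029  0.707]
wrist block1 [([274.2, 166.1], 0.75), ([371.8, 214.4], 0.69), ([226.1, 315.9], 0.62), ([78.0, 135.0], 0.29)]
side block1 [([211.8, 312.3], 0.85), ([164.7, 417.0], 0.75), ([196.8, 398.4], 0.66), ([237.4, 390.9], 0.58)]
scene block1 [([337.8, 201.6], 0.95), ([399.3, 144.7], 0.89), ([268.1, 330.7], 0.71), ([277.5, 234.7], 0.64), ([273.0, 344.4], 0.32)]
pos [ 0.6256 -0.0621  0.2526] shift [-0.1653  0.0331 -0.3563]
turn [ -0.03 -25.6   -0.14]
```

View pics/p2wrist.png

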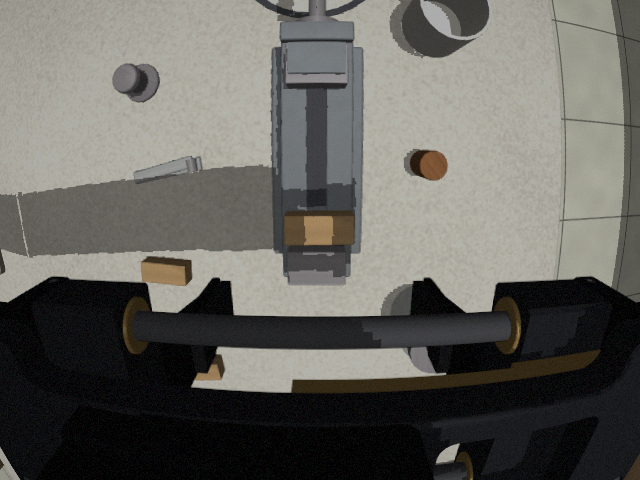

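View pics/p2scene.png

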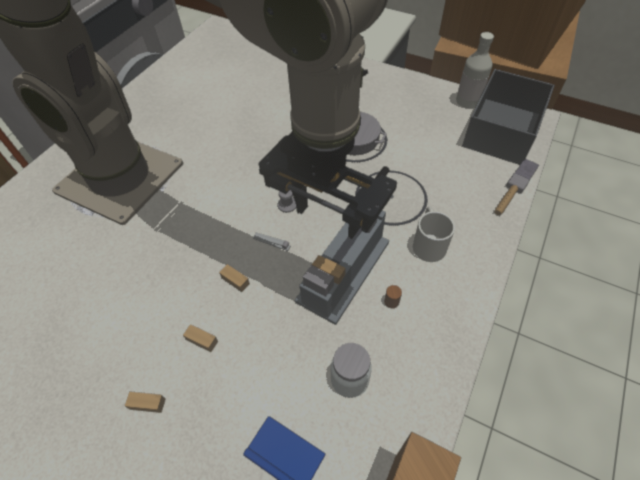

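First block sits flat across the bed, in front of the fixed jaw (wrist px (230,320)).

arm_command(
  deltas=[-0.02,0,-0.05,0,-4,0,-0.045,0.01,-0.105,0,-8,0,-0.07,0.01,-0.16,0,-12,0,-0.095,0.02,-0.21,0,-16,0,-0.12,0.03,-0.265,0,-20,0,-0.145,0.05,-0.315,0,-25.6,0,-0.165,0.09,-0.356,0,-25.6,0,-0.165,0.13,-0.356,0,-25.6,0],
)

```text
time: 22.1
ee_pos: [0.4311, -0.4085, 0.1222]
eef_rot: [0.696, 0.127, -0.129, -0.695]
ft_force: [0.4, 0.7, 0.2]
width: 0.0869
```

arm_command(
  deltas=[0,0,0,0,0,0,0,0,0,0,0,0],
)

```text
time: 22.35
ee_pos: [0.4359, -0.4045, 0.1254]
eef_rot: [0.695, 0.131, -0.131, -0.695]
ft_force: [-0.3, -0.5, 0.4]
width: 0.0866
```

```bash
python3 bl.py b3; python3 go.py .434 -.4065 .0055 21.3
```

```text
22.35 [ 0.4359 -0.4045  0.1254] [ 0.695  0.131 -0.131 -0.695]
0.81 [246. 315.] c [ 432.9 -406.7] size [60.7 30.2] long axis deg 21.4
0.69 [ 74. 406.] c [ 449.8 -265.7] size [62.7 31.8] long axis deg 1.8
pos [ 0.4364 -0.4049  0.1262] shift [-0.003   0.1207 -0.0004]
turn [0.12 0.07 0.1 ]
```

View pics/b3.png

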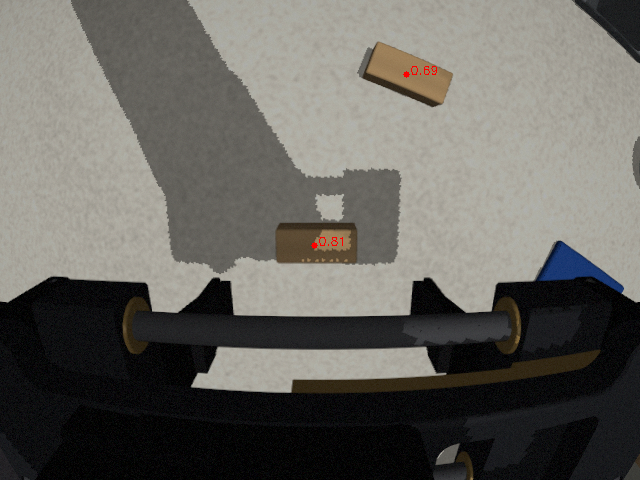

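arm_command(
  deltas=[-0.002,0.05,-0.001,0,0,0,-0.003,0.09,-0.001,0,0,0,-0.003,0.12,-0.001,0,0,0,-0.003,0.12,-0.001,0,0,0,-0.003,0.12,-0.001,0,0,0],
)

```text
time: 23.08
ee_pos: [0.4338, -0.4075, 0.0064]
eef_rot: [0.696, 0.131, -0.13, -0.694]
ft_force: [0.2, -0.1, -0.1]
width: 0.0867
```

arm_command(
  deltas=[0,0,0,0,0,0,0,0,0,0,0,0,0,0,0,0,0,0,0,0,0,0,0,0],
  hand=0.4,
  grip_force=30,
)

```text
time: 23.58
ee_pos: [0.4327, -0.4069, 0.0047]
eef_rot: [0.695, 0.131, -0.131, -0.695]
ft_force: [0.0, 0.1, 2.4]
width: 0.0598
```

```bash
python3 go.py .6279 -.031 .20 -4.26
```

```text
pos [ 0.4327 -0.4069  0.0047] shift [ 0.3184 -0.1953  0.2793]
turn [1.000e-02 2.556e+01 2.000e-02]
```

arm_command(
  deltas=[0,-0.05,0,0,0,0,0.01,-0.1,0.01,0,2,0,0.05,-0.15,0.035,0,6,0,0.1,-0.19,0.08,0,10,0,0.145,-0.195,0.12,0,14,0,0.19,-0.195,0.16,0,18,0,0.235,-0.195,0.2,0,22,0,0.275,-0.195,0.24,0,25.5,0],
)

```text
time: 24.58
ee_pos: [0.5994, -0.088, 0.1996]
eef_rot: [0.707, -0.027, 0.027, -0.707]
ft_force: [1.6, -1.1, -0.8]
width: 0.0597
```

```bash
python3 go.py .6277 -.0329 .14 -4.26
```

```text
pos [ 0.5994 -0.088   0.1996] shift [0.024  0.0596 0.0571]
turn [ 0.01 -0.08  0.02]
```

arm_command(
  deltas=[0.012,0.01,0.028,0,0,0,0.0225,0.04,0.0535,0,0,0,0.0225,0.07,0.0535,0,0,0,0.0225,0.07,0.0535,0,0,0,0.0225,0.07,0.0535,0,0,0],
)

```text
time: 25.2
ee_pos: [0.6256, -0.0387, 0.1307]
eef_rot: [0.707, -0.026, 0.027, -0.707]
ft_force: [0.2, 0.1, -0.1]
width: 0.0597
```

```bash
python3 a2.py p3 wrist block1; python3 go.py .6277 -.0329 .0955 -4.26
```

```text
25.2 [ 0.6256 -0.0387  0.1307] [ 0.707 -0.026  0.027 -0.707]
wrist block1 [([295.6, 321.4], 0.6)]
pos [ 0.6259 -0.0386  0.1311] shift [0.0013 0.0356 0.0058]
turn [-0.01  0.01  0.14]
```

View pics/p3wrist.png

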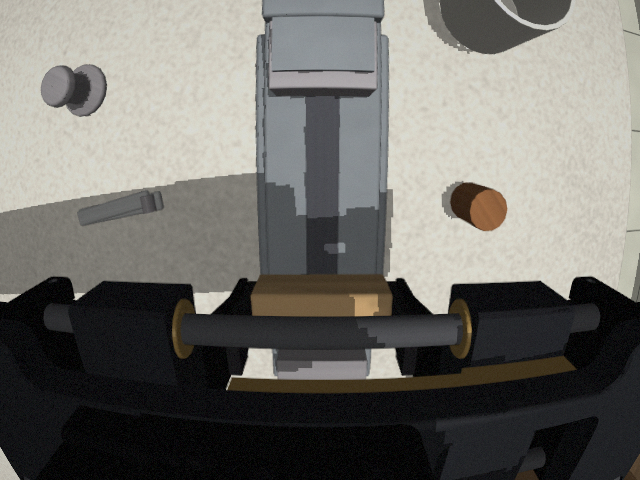

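arm_command(
  deltas=[0.001,0,0.006,0,0,0,0.001,0.012,0.006,0,0,0,0.001,0.025,0.006,0,0,0,0.001,0.033,0.006,0,0,0,0.001,0.036,0.006,0,0,0,0.001,0.036,0.006,0,0,0],
)

```text
time: 26.05
ee_pos: [0.6259, -0.0323, 0.0944]
eef_rot: [-0.707, 0.026, -0.026, 0.707]
ft_force: [-9.2, 0.7, 15.8]
width: 0.0597
```

arm_command(
  deltas=[0,-0.001,0,0,0,0,0,-0.001,0,0,0,0],
)

```text
time: 26.3
ee_pos: [0.6264, -0.0322, 0.0945]
eef_rot: [0.707, -0.026, 0.026, -0.707]
ft_force: [-2.0, 0.3, 6.0]
width: 0.0598
```

arm_command(
  deltas=[0,0,0,0,0,0,0,0,0,0,0,0,0,0,0,0,0,0],
  hand=1,
)

```text
time: 26.68
ee_pos: [0.6265, -0.0321, 0.0942]
eef_rot: [-0.707, 0.026, -0.026, 0.707]
ft_force: [0.3, -0.4, 0.5]
width: 0.0813
```

arm_command(
  deltas=[0,-0.04,0,0,0,0,0,-0.08,0,0,0,0,0,-0.14,0,0,0,0,0,-0.16,0,0,0,0,0,-0.16,0,0,0,0],
)

```text
time: 27.3
ee_pos: [0.6274, -0.0322, 0.2561]
eef_rot: [-0.707, 0.025, -0.027, 0.707]
ft_force: [0.6, -0.1, -0.7]
width: 0.0869
```

```bash
python3 a2.py p4 wrist,side block1; python3 go.py .4495 -.265 .12 1
```

```text
27.3 [ 0.6274 -0.0322  0.2561] [-0.707  0.025 -0.027  0.707]
wrist block1 [([264.2, 322.6], 0.96), ([294.2, 171.2], 0.83), ([382.4, 211.1], 0.75), ([232.5, 318.8], 0.58), ([99.4, 321.2], 0.37)]
side block1 [([197.9, 399.5], 0.86), ([212.9, 315.6], 0.74), ([237.3, 392.8], 0.68), ([222.7, 313.1], 0.62)]
pos [ 0.6259 -0.0321  0.2526] shift [-0.1585  0.133  -0.2452]
turn [ 0.01 -5.2  -0.15]
```

View pics/p4wrist.png

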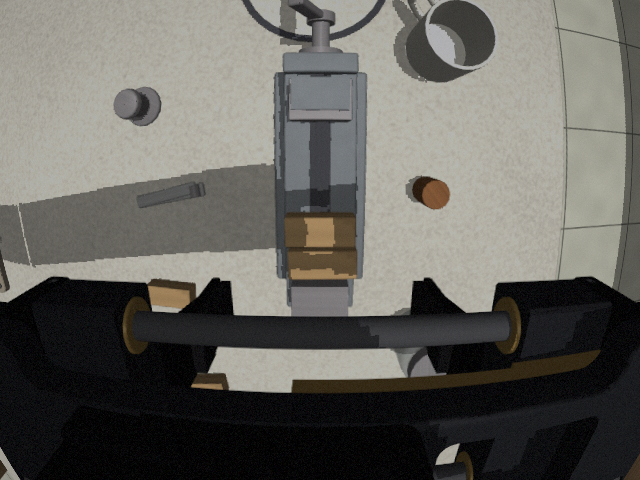

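View pics/p4side.png

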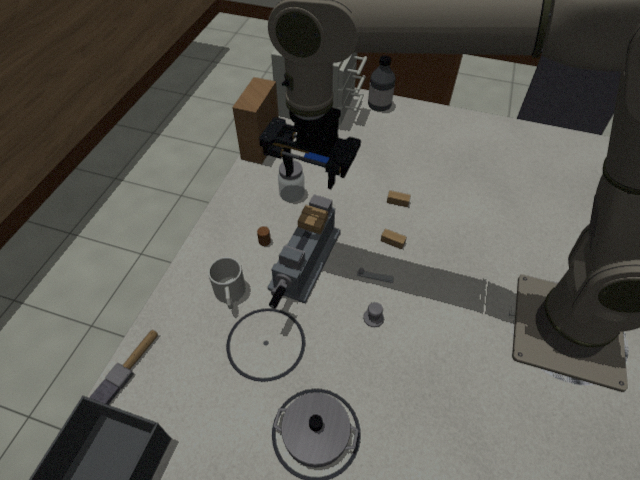

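Two blocks now lie side by side on the bed (px (232,320) and (264,322)), and the side view shows the pan inside its parking ring. Next is the block at (0.4495, −0.265).

arm_command(
  deltas=[-0.03,0,-0.05,0,-2,0,-0.065,0.01,-0.1,0,-4,0,-0.1,0.02,-0.15,0,-5.2,0,-0.13,0.04,-0.2,0,-5.2,0,-0.158,0.08,-0.245,0,-5.2,0,-0.158,0.13,-0.245,0,-5.2,0,-0.158,0.13,-0.245,0,-5.2,0,-0.158,0.13,-0.245,0,-5.2,0],
)

```text
time: 28.5
ee_pos: [0.452, -0.2645, 0.1257]
eef_rot: [0.707, 0.007, -0.006, -0.707]
ft_force: [-0.1, 1.3, 0.7]
width: 0.0871
```

```bash
python3 bl.py b4; python3 go.py .4495 -.266 .006 1
```

```text
28.5 [ 0.452  -0.2645  0.1257] [ 0.707  0.007 -0.006 -0.707]
0.67 [ 51. 297.] c [ 432.4 -123.3] size [31.  60.8] long axis deg -8.8
0.61 [237. 315.] c [ 448.8 -262.6] size [61.2 30.8] long axis deg 1.1
pos [ 0.4527 -0.2647  0.1264] shift [-0.0035  0.1204 -0.0011]
turn [0.06 0.08 0.16]
```

View pics/b4.png

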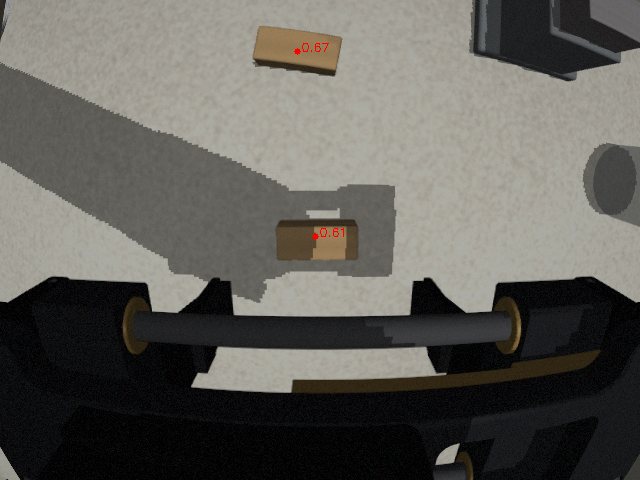

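arm_command(
  deltas=[-0.002,0.05,0.001,0,0,0,-0.003,0.09,0.001,0,0,0,-0.003,0.12,0.001,0,0,0,-0.003,0.12,0.001,0,0,0,-0.003,0.12,0.001,0,0,0],
)

```text
time: 29.22
ee_pos: [0.4496, -0.2644, 0.0063]
eef_rot: [0.707, 0.007, -0.005, -0.707]
ft_force: [-0.4, 0.6, 0.1]
width: 0.0871
```

arm_command(
  deltas=[0,0,0,0,0,0,0,0,0,0,0,0,0,0,0,0,0,0,0,0,0,0,0,0],
  hand=0.4,
  grip_force=30,
)

```text
time: 29.72
ee_pos: [0.4482, -0.264, 0.0047]
eef_rot: [0.707, 0.006, -0.006, -0.707]
ft_force: [-0.5, -0.3, 2.9]
width: 0.0599
```

```bash
python3 go.py .6296 -.0025 .20 -4.26
```

```text
pos [ 0.4482 -0.264   0.0047] shift [ 0.186  -0.1952  0.2583]
turn [0.01 5.26 0.03]
```

arm_command(
  deltas=[0,-0.05,0,0,0,0,0.005,-0.1,0.01,0,0,0,0.03,-0.15,0.04,0,1,0,0.065,-0.19,0.09,0,2,0,0.1,-0.195,0.14,0,3,0,0.13,-0.195,0.185,0,4,0,0.16,-0.195,0.225,0,5.2,0,0.186,-0.195,0.258,0,5.2,0],
)

```text
time: 30.72
ee_pos: [0.6302, -0.0005, 0.1991]
eef_rot: [-0.707, 0.026, -0.025, 0.707]
ft_force: [0.7, -0.5, -0.6]
width: 0.0596
```

arm_command(
  deltas=[0,0.03,0,0,0,0,0,0.06,0,0,0,0,0,0.07,0,0,0,0,0,0.07,0,0,0,0],
)

```text
time: 31.22
ee_pos: [0.6293, -0.0029, 0.1293]
eef_rot: [0.707, -0.026, 0.026, -0.707]
ft_force: [-0.4, 0.1, 0.8]
width: 0.0598
```

```bash
python3 a2.py p5 wrist block1; python3 go.py .6298 -.0025 .0955 -4.26
```

```text
31.22 [ 0.6293 -0.0029  0.1293] [ 0.707 -0.026  0.026 -0.707]
wrist block1 [([368.7, 322.0], 0.87), ([354.0, 321.0], 0.87), ([295.3, 318.8], 0.68)]
pos [ 0.6302 -0.0028  0.1308] shift [-0.0005  0.0353  0.0003]
turn [-0.02  0.05  0.11]
```

View pics/p5wrist.png

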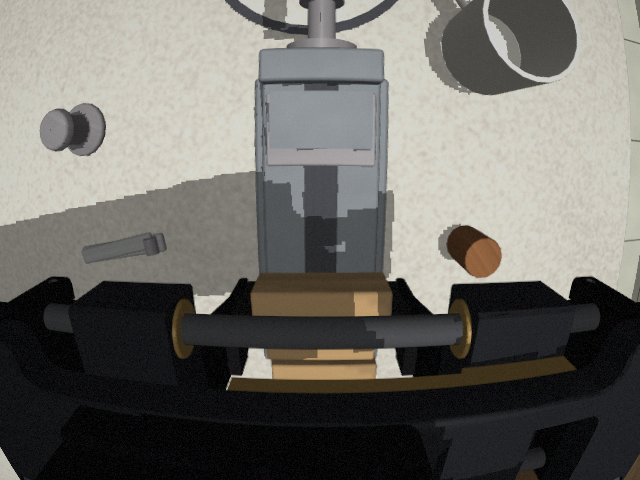

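arm_command(
  deltas=[0,0.012,0.001,0,0,0,0,0.025,0.001,0,0,0,0,0.032,0.001,0,0,0,0,0.0345,0.001,0,0,0,0,0.0345,0.001,0,0,0],
)

```text
time: 31.95
ee_pos: [0.6296, -0.0018, 0.0949]
eef_rot: [0.707, -0.026, 0.026, -0.707]
ft_force: [0.0, 0.1, 0.0]
width: 0.0597
```

arm_command(
  deltas=[0,0,0,0,0,0,0,0,0,0,0,0,0,0,0,0,0,0],
  hand=1,
)

```text
time: 32.33
ee_pos: [0.6296, -0.0018, 0.0949]
eef_rot: [0.707, -0.026, 0.026, -0.707]
ft_force: [-1.0, 0.5, 0.2]
width: 0.0818
```

arm_command(
  deltas=[0,-0.04,0,0,0,0,0,-0.08,0,0,0,0,0,-0.14,0,0,0,0,0,-0.16,0,0,0,0,0,-0.16,0,0,0,0],
)

```text
time: 32.95
ee_pos: [0.6303, -0.0018, 0.2567]
eef_rot: [-0.706, 0.025, -0.027, 0.707]
ft_force: [-0.5, -0.7, -0.8]
width: 0.0869
```

```bash
python3 a2.py p6 wrist,side block1; python3 go.py .432 -.1235 .12 -8.8
```

```text
32.95 [ 0.6303 -0.0018  0.2567] [-0.706  0.025 -0.027  0.707]
wrist block1 [([228.4, 321.6], 0.95), ([306.2, 167.6], 0.87), ([262.9, 320.3], 0.83), ([294.8, 319.4], 0.57)]
side block1 [([221.2, 311.3], 0.78), ([239.8, 392.1], 0.61), ([278.5, 371.9], 0.58), ([209.0, 312.8], 0.48), ([258.2, 294.7], 0.34)]
pos [ 0.6289 -0.0017  0.2531] shift [-0.1871  0.1336 -0.1358]
turn [ 0.02  4.6  -0.15]
```

View pics/p6wrist.png

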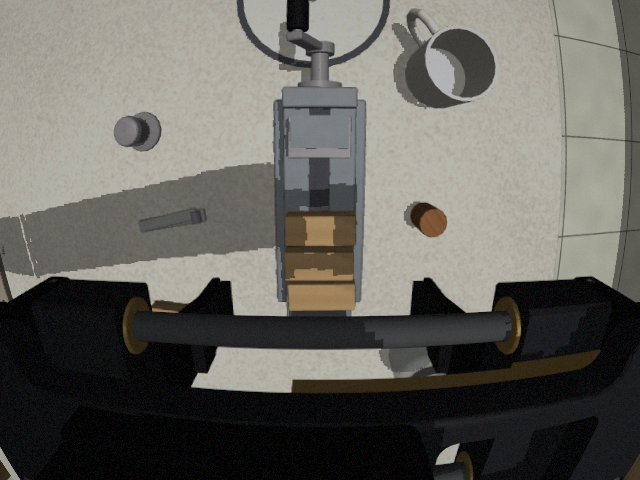

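Three in the row at px (228,321), (263,320), (295,319). Now the last block.

arm_command(
  deltas=[-0.045,0,-0.03,0,1,0,-0.09,0,-0.065,0,2,0,-0.13,0.01,-0.1,0,3,0,-0.165,0.04,-0.125,0,4.6,0,-0.187,0.09,-0.136,0,4.6,0,-0.187,0.13,-0.136,0,4.6,0,-0.187,0.13,-0.136,0,4.6,0,-0.187,0.13,-0.136,0,4.6,0],
)

```text
time: 34.15
ee_pos: [0.4338, -0.1236, 0.126]
eef_rot: [0.705, -0.054, 0.054, -0.705]
ft_force: [0.2, 0.3, -0.1]
width: 0.0868
```

```bash
python3 bl.py b5; python3 go.py .432 -.1245 .006 -8.8
```

```text
34.15 [ 0.4338 -0.1236  0.126 ] [ 0.705 -0.054  0.054 -0.705]
0.93 [138. 600.] c [698.3 -67. ] size [40.6 96.9] long axis deg -3.7
0.88 [239. 318.] c [ 433.3 -120.8] size [30.8 60.6] long axis deg -8.8
0.83 [ 40. 599.] c [711.4  22. ] size [ 49.6 113.3] long axis deg -3.6
0.75 [ 90. 600.] c [702.8 -24. ] size [ 43.9 103.7] long axis deg -3.8
pos [ 0.4343 -0.1237  0.1264] shift [-0.0025  0.1204 -0.0012]
turn [-0.    0.03  0.13]
```

View pics/b5.png

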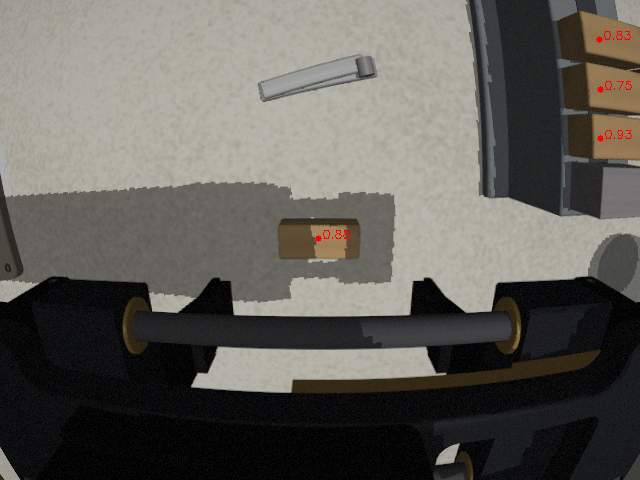

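arm_command(
  deltas=[-0.001,0.05,0.001,0,0,0,-0.001,0.09,0.001,0,0,0,-0.001,0.12,0.001,0,0,0,-0.001,0.12,0.001,0,0,0,-0.001,0.12,0.001,0,0,0],
)

```text
time: 34.88
ee_pos: [0.4336, -0.1227, 0.0065]
eef_rot: [0.705, -0.053, 0.055, -0.705]
ft_force: [-0.8, -0.3, 1.4]
width: 0.0873
```

arm_command(
  deltas=[0,0,0,0,0,0,0,0,0,0,0,0,0,0,0,0,0,0,0,0,0,0,0,0],
  hand=0.4,
  grip_force=30,
)

```text
time: 35.38
ee_pos: [0.4324, -0.1226, 0.0052]
eef_rot: [-0.705, 0.054, -0.054, 0.705]
ft_force: [-0.7, -0.1, 3.7]
width: 0.0598
```

```bash
python3 go.py .6318 .0278 .20 -4.26
```

```text
pos [ 0.4324 -0.1226  0.0052] shift [ 0.1741 -0.1947  0.1791]
turn [-0.   -4.54  0.02]
```

arm_command(
  deltas=[0,-0.05,0,0,0,0,0,-0.1,0,0,0,0,0.01,-0.15,0.02,0,-1,0,0.04,-0.19,0.05,0,-2,0,0.08,-0.195,0.085,0,-3,0,0.115,-0.195,0.12,0,-4.5,0,0.15,-0.195,0.155,0,-4.5,0,0.174,-0.195,0.179,0,-4.5,0],
)

```text
time: 36.38
ee_pos: [0.6327, 0.0296, 0.1992]
eef_rot: [-0.706, 0.026, -0.026, 0.707]
ft_force: [-0.1, -0.3, -0.4]
width: 0.0602
```

arm_command(
  deltas=[0,0.03,0,0,0,0,0,0.06,0,0,0,0,0,0.07,0,0,0,0,0,0.07,0,0,0,0],
)

```text
time: 36.88
ee_pos: [0.6314, 0.0276, 0.1298]
eef_rot: [0.707, -0.027, 0.026, -0.707]
ft_force: [-0.7, -0.4, 0.2]
width: 0.0603
```

```bash
python3 a2.py p7 wrist block1; python3 go.py .6318 .0280 .0955 -4.26
```

```text
36.88 [0.6314 0.0276 0.1298] [ 0.707 -0.027  0.026 -0.707]
wrist block1 [([352.9, 319.8], 0.96), ([294.9, 319.1], 0.71), ([368.9, 320.5], 0.6)]
pos [0.6323 0.0277 0.1313] shift [-0.0006  0.0358  0.0003]
turn [-0.02 -0.05  0.11]
```

View pics/p7wrist.png

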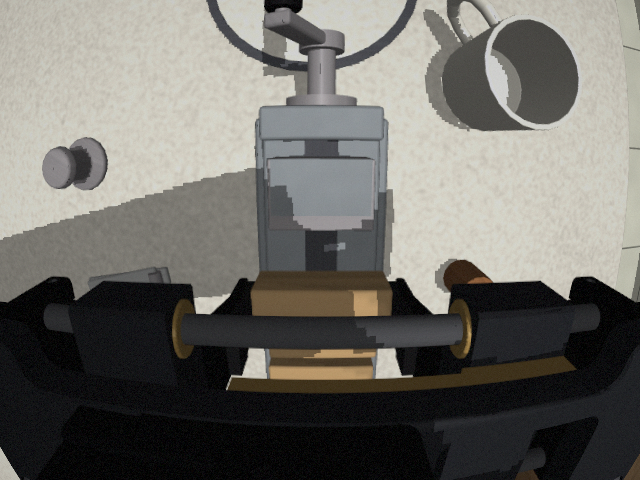

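arm_command(
  deltas=[0,0.012,0.001,0,0,0,0,0.025,0.001,0,0,0,0,0.032,0.001,0,0,0,0,0.0345,0.001,0,0,0,0,0.0345,0.001,0,0,0],
)

```text
time: 37.6
ee_pos: [0.6317, 0.0287, 0.0955]
eef_rot: [-0.707, 0.027, -0.027, 0.707]
ft_force: [0.7, 0.2, -0.3]
width: 0.06
```

arm_command(
  deltas=[0,0,0,0,0,0,0,0,0,0,0,0,0,0,0,0,0,0],
  hand=1,
)

```text
time: 37.98
ee_pos: [0.6317, 0.0287, 0.0954]
eef_rot: [-0.707, 0.026, -0.027, 0.707]
ft_force: [0.5, 0.5, 0.4]
width: 0.0818
```

arm_command(
  deltas=[0,-0.04,0,0,0,0,0,-0.08,0,0,0,0,0,-0.14,0,0,0,0,0,-0.17,0.05,0,0,0,0,-0.17,0.1,0,0,0,0,-0.17,0.1,0,0,0,0,-0.17,0.1,0,0,0],
)

```text
time: 38.85
ee_pos: [0.6392, 0.1277, 0.2651]
eef_rot: [0.707, -0.027, 0.027, -0.706]
ft_force: [0.5, -0.9, 0.1]
width: 0.0875
```

```bash
python3 a2.py p8 wrist,side,scene block1 crank_grip
```

```text
38.85 [0.6392 0.1277 0.2651] [ 0.707 -0.027  0.027 -0.706]
wrist block1 [([377.3, 322.3], 0.97), ([358.7, 321.0], 0.96), ([313.1, 320.3], 0.66)]
wrist crank_grip [([170.2, 302.7], 0.94), ([251.3, 315.1], 0.69), ([357.8, 321.6], 0.49)]
side block1 [([234.5, 313.2], 0.7), ([215.8, 324.6], 0.64), ([222.8, 321.3], 0.64), ([242.9, 302.1], 0.61)]
side crank_grip [([293.4, 276.3], 0.69)]
scene block1 [([230.8, 353.0], 0.96), ([267.0, 330.0], 0.94), ([217.1, 363.5], 0.68), ([245.9, 346.2], 0.57), ([253.6, 337.5], 0.57)]
scene crank_grip [([184.7, 381.6], 0.51)]
```

View pics/p8wrist.png

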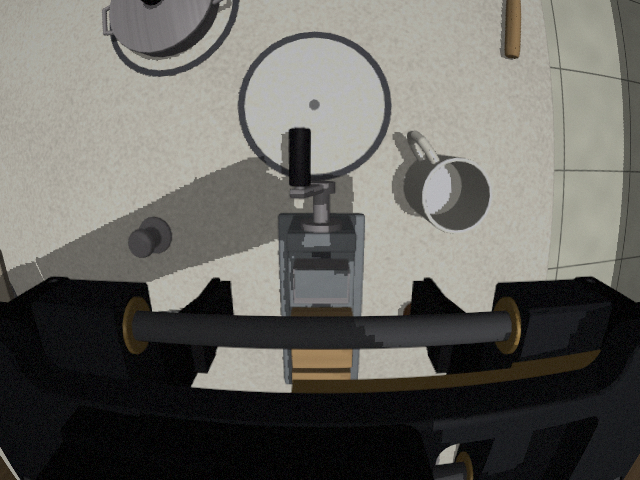

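View pics/p8scene.png

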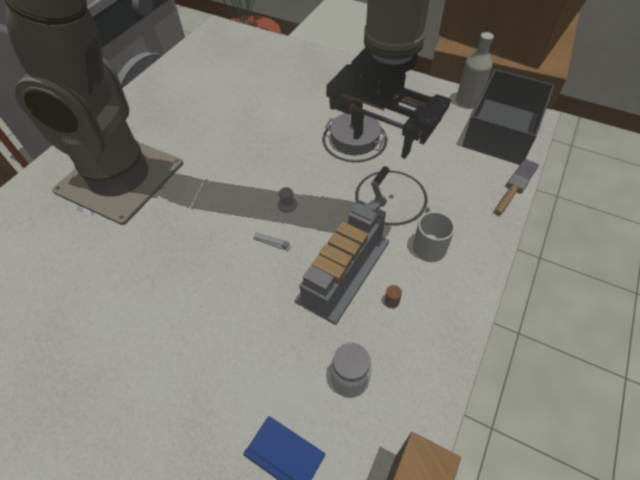

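View pics/p8side.png

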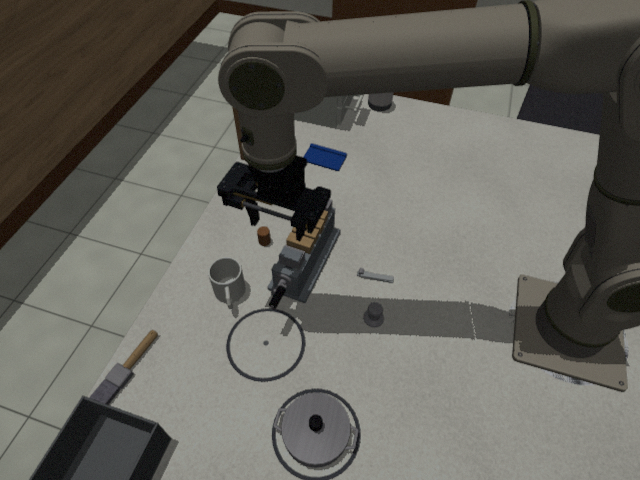

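All four blocks lie side by side in the vise (scene px (231,353) to (267,330)) and the pan is still centred in its ring (side px (428,316)). Now I'll measure the crank.

```bash
cat > cr.py <<'E'
from h import *
st=r.read_state();w=r.camera("wrist");s=r.camera("side")
p=(.6305,.0045,-.0744);c,sn=np.cos(p[2]),np.sin(p[2])
def tv(X): d=X[:2]-np.array(p[:2]);return np.round([c*d[0]+sn*d[1],-sn*d[0]+c*d[1],X[2]],4)
def fv(x,y,z): return np.array([p[0]+c*x-sn*y,p[1]+sn*x+c*y,z])
for q in np.arange(-.7,.71,.1):
    X=fv(-.045*np.sin(q),.185,.078+.045*np.cos(q));print(round(q,1),X.round(4),np.round(proj(w,X,st),1),np.round(proj(s,X),1))
print("shaft",[tv(atz(w,rc,.086,st)) for rc in((205,313),(205,329),(222,312),(222,329))])
print("mughandle",[atz(w,rc,.07,st).round(3) for rc in((131,412),(150,437),(140,408),(183,428))], "mug", [atz(w,rc,.085,st).round(3) for rc in((195,422),(190,489),(160,455))])
E
python3 cr.py; python3 - <<'E'
import cv2
a=cv2.imread("pics/p8wrist.png")[110:240,240:400];cv2.imwrite("pics/c5.png",cv2.resize(a,None,fx=4,fy=4,interpolation=cv2.INTER_CUBIC))
E
```

```text
-0.7 [0.6732 0.1868 0.1124] [157.  355.5] [290.2 256.3]
-0.6 [0.6696 0.1871 0.1151] [157.  351.5] [290.1 257.7]
-0.5 [0.6658 0.1874 0.1175] [157.1 347.1] [290.1 259.2]
-0.4 [0.6617 0.1877 0.1194] [157.2 342.4] [290.2 260.9]
-0.3 [0.6575 0.188  0.121 ] [157.2 337.3] [290.5 262.6]
-0.2 [0.6532 0.1883 0.1221] [157.2 332. ] [290.9 264.4]
-0.1 [0.6487 0.1887 0.1228] [157.2 326.5] [291.4 266.3]
-0.0 [0.6443 0.189  0.123 ] [157.3 321. ] [292.1 268.2]
0.1 [0.6398 0.1893 0.1228] [157.3 315.5] [292.8 270.1]
0.2 [0.6353 0.1897 0.1221] [157.3 310. ] [293.7 272.1]
0.3 [0.631 0.19  0.121] [157.2 304.7] [294.7 274. ]
0.4 [0.6268 0.1903 0.1194] [157.2 299.7] [295.7 275.9]
0.5 [0.6227 0.1906 0.1175] [157.2 294.9] [296.8 277.7]
0.6 [0.6189 0.1909 0.1151] [157.1 290.5] [298.  279.4]
0.7 [0.6153 0.1911 0.1124] [157.1 286.6] [299.2 281. ]
shaft [array([-0.0075,  0.1393,  0.086 ]), array([0.0073, 0.1393, 0.086 ]), array([-0.0086,  0.1232,  0.086 ]), array([0.0073, 0.1231, 0.086 ])]
mughandle [array([0.734, 0.208, 0.07 ]), array([0.758, 0.188, 0.07 ]), array([0.729, 0.199, 0.07 ]), array([0.748, 0.156, 0.07 ])] mug [array([0.737, 0.147, 0.085]), array([0.808, 0.148, 0.085]), array([0.771, 0.179, 0.085])]
```

View pics/c5.png

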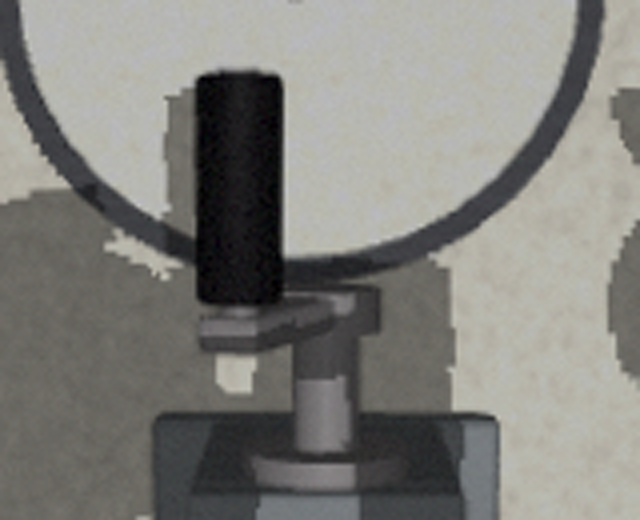

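```bash
cat > ck.py <<'E'
import numpy as np
from h import r,R
p=(.6305,.0045,-.0744);c,sn=np.cos(p[2]),np.sin(p[2])
T=np.radians(-15)
def tcp(qd):
    q=np.radians(qd);x,y,z=-.045*np.sin(q),.192,.078+.045*np.cos(q)+.004
    y+=.019*np.sin(T); z-=.019*np.cos(T)
    return np.array([p[0]+c*x-sn*y,p[1]+sn*x+c*y,z])
Rt=R.from_euler("z",p[2])*R.from_euler("x",-np.pi/2)*R.from_euler("x",T)
def rows(a,qs): return [np.round(Rt.inv().apply(tcp(q)-tcp(a)),4).tolist() for q in qs]
if __name__=="__main__":
    print("tcp0",tcp(22.3))
    print("first",rows(22.3,[26,32,45,60,75,90,105,120]))
    for a in(120,240,0): print(a,rows(a,[a+15*i for i in range(1,9)]))
E
python3 ck.py; python3 go.py $(python3 -c "from ck import tcp;t=tcp(22.3);print(t[0],t[1],t[2]+.06)") -4.26 -15
```

```text
tcp0 [0.62737781 0.19233414 0.10528185]
first [[-0.0027, 0.0011, 0.0003], [-0.0068, 0.0034, 0.0009], [-0.0147, 0.0095, 0.0025], [-0.0219, 0.0185, 0.005], [-0.0264, 0.029, 0.0078], [-0.0279, 0.0402, 0.0108], [-0.0264, 0.0515, 0.0138], [-0.0219, 0.0619, 0.0166]]
120 [[0.0072, 0.009, 0.0024], [0.0165, 0.0159, 0.0043], [0.0273, 0.0203, 0.0054], [0.039, 0.0217, 0.0058], [0.0506, 0.0203, 0.0054], [0.0615, 0.0159, 0.0043], [0.0708, 0.009, 0.0024], [0.0779, 0.0, 0.0]]
240 [[0.0045, -0.0105, -0.0028], [0.006, -0.0217, -0.0058], [0.0045, -0.033, -0.0088], [0.0, -0.0435, -0.0116], [-0.0072, -0.0525, -0.0141], [-0.0165, -0.0594, -0.0159], [-0.0273, -0.0637, -0.0171], [-0.039, -0.0652, -0.0175]]
0 [[-0.0116, 0.0015, 0.0004], [-0.0225, 0.0058, 0.0016], [-0.0318, 0.0127, 0.0034], [-0.039, 0.0217, 0.0058], [-0.0435, 0.0322, 0.0086], [-0.045, 0.0435, 0.0116], [-0.0435, 0.0547, 0.0147], [-0.039, 0.0652, 0.0175]]
pos [0.6392 0.1283 0.2654] shift [-0.0166  0.1002  0.063 ]
turn [-15.    -0.05   0.  ]
```

arm_command(
  deltas=[-0.006,0.03,0.02,-5,0,0,-0.012,0.06,0.045,-10,0,0,-0.0165,0.09,0.063,-15,0,0,-0.0165,0.1,0.063,-15,0,0,-0.0165,0.1,0.063,-15,0,0,-0.0165,0.1,0.063,-15,0,0],
  hand=0.6,
)

```text
time: 40.15
ee_pos: [0.6285, 0.1909, 0.167]
eef_rot: [0.793, -0.03, 0.025, -0.609]
ft_force: [-0.4, -0.3, 0.7]
width: 0.0527
```

```bash
python3 a2.py c1 wrist crank_grip; python3 go.py .6274 .1923 .1053 -4.26 -15
```

```text
40.15 [0.6285 0.1909 0.167 ] [ 0.793 -0.03   0.025 -0.609]
wrist crank_grip [([255.6, 320.9], 0.82)]
pos [0.6283 0.1913 0.1669] shift [-0.0012  0.0593  0.0167]
turn [-0.06 -0.19  0.08]
```

View pics/c1wrist.png

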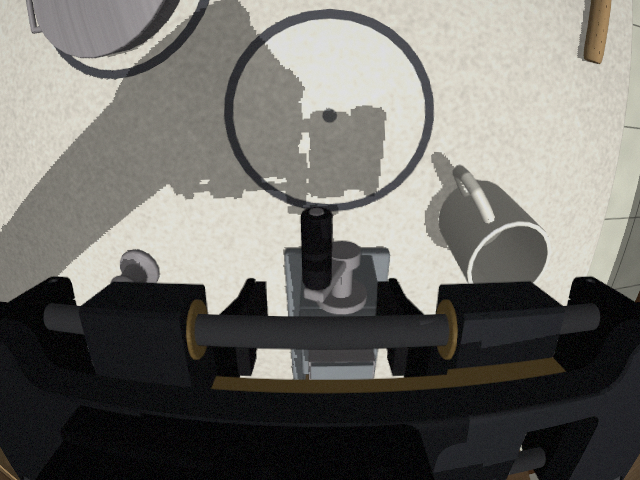

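arm_command(
  deltas=[-0.001,0.02,0.006,0,0,0,-0.001,0.04,0.012,0,0,0,-0.001,0.059,0.0165,0,0,0,-0.001,0.059,0.0165,0,0,0,-0.001,0.059,0.0165,0,0,0],
)

```text
time: 40.88
ee_pos: [0.6267, 0.1933, 0.1044]
eef_rot: [0.793, -0.03, 0.023, -0.608]
ft_force: [-1.1, 0.3, 0.6]
width: 0.0524
```

arm_command(
  deltas=[0,0,0,0,0,0,0,0,0,0,0,0,0,0,0,0,0,0,0,0,0,0,0,0],
  hand=0,
  grip_force=45,
)

```text
time: 41.38
ee_pos: [0.6266, 0.1933, 0.1043]
eef_rot: [0.793, -0.03, 0.023, -0.608]
ft_force: [0.1, -0.1, 0.6]
width: 0.0204
```

```bash
python3 a2.py c2 wrist crank_grip; python3 go.py .6274 .1923 .1053 -4.26 -15
```

```text
41.38 [0.6266 0.1933 0.1043] [ 0.793 -0.03   0.023 -0.608]
wrist crank_grip [([310.0, 321.3], 0.87)]
pos [0.6263 0.1933 0.1042] shift [ 0.0012 -0.0008 -0.0012]
turn [ 0.01 -0.03 -0.03]
```

View pics/c2wrist.png

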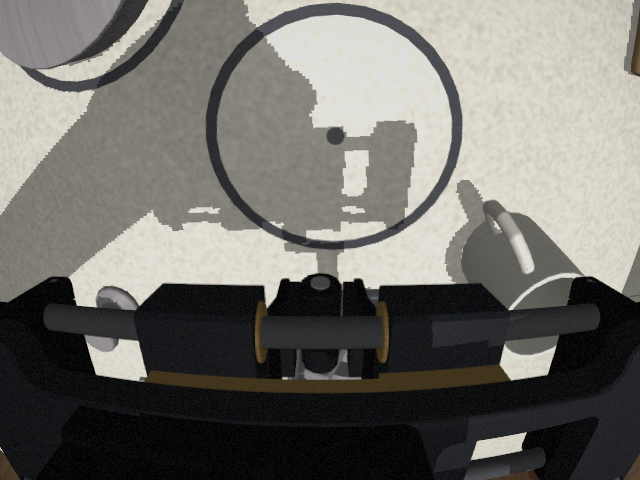

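The fingers hold the handle (px (330,322), opening closing on 18 mm). I'll start cranking.

arm_command(
  deltas=[-0.0027,0.0011,0.0003,0,0,0,-0.0068,0.0034,0.0009,0,0,0,-0.0147,0.0095,0.0025,0,0,0,-0.0219,0.0185,0.005,0,0,0,-0.0264,0.029,0.0078,0,0,0,-0.0279,0.0402,0.0108,0,0,0,-0.0264,0.0515,0.0138,0,0,0,-0.0219,0.0619,0.0166,0,0,0],
)

```text
time: 42.48
ee_pos: [0.605, 0.1949, 0.0396]
eef_rot: [0.793, -0.029, 0.023, -0.608]
ft_force: [5.8, 0.5, 7.8]
width: 0.0171
```

```bash
cat > st.py <<'E'
from h import *
from ck import tcp,p,c,sn
st=r.read_state()
T=np.radians(-15);d=np.array(st["ee_pos"])-[0,0,0]
v=d[:2]-np.array(p[:2]);x=c*v[0]+sn*v[1];z=d[2]+.019*np.cos(T)-.004-.078
print("angle",round(np.degrees(np.arctan2(-x,z))%360,1),"rad mm",round(np.hypot(x,z)*1000,1),"y",round((-sn*v[0]+c*v[1]-.019*np.sin(T))*1000,1),"F",np.round(st["ft_force"],1),"w",st["width"].round(4),"t",st["time"])
E
python3 st.py; python3 a2.py c3 wrist,side
```

```text
42.48 [0.605  0.1949 0.0396] [ 0.793 -0.029  0.023 -0.608]Traceback (most recent call last):
  File "st.py", line 6, in <module>
    print("angle",round(np.degrees(np.arctan2(-x,z))%360,1),"rad mm",round(np.hypot(x,z)*1000,1),"y",round((-sn*v[0]+c*v[1]-.019*np.sin(T))*1000,1),"F",np.round(st["ft_force"],1),"w",st["width"].round(4),"t",st["time"])
                                                                                                                                                                                       ^^^^^^^^^^^^^^^^^
AttributeError: 'float' object has no attribute 'round'
```

View pics/c3wrist.png

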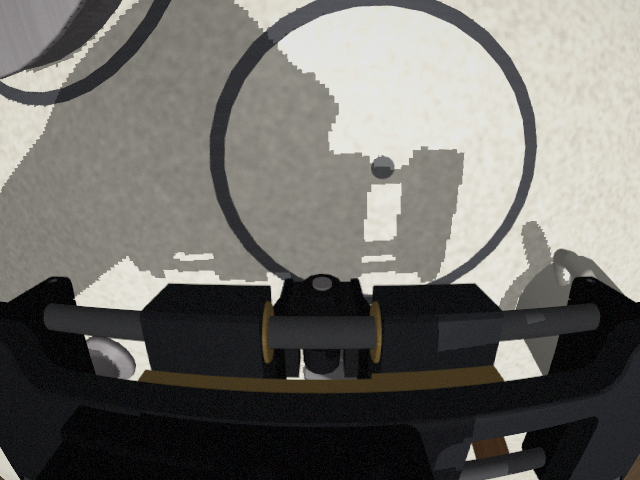

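View pics/c3side.png

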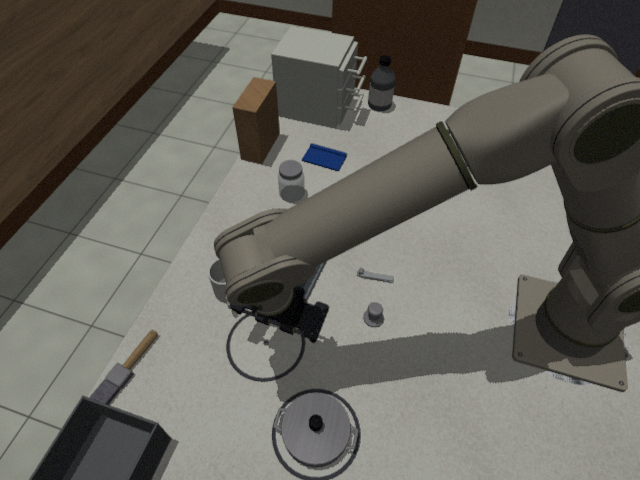

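arm_command(
  deltas=[0.0072,0.009,0.0024,0,0,0,0.0165,0.0159,0.0043,0,0,0,0.0273,0.0203,0.0054,0,0,0],
)

```text
time: 42.95
ee_pos: [0.6319, 0.1928, 0.0188]
eef_rot: [0.793, -0.03, 0.023, -0.608]
ft_force: [-1.0, -0.6, 14.7]
width: 0.0167
```

```bash
sed -i 's/st\["width"\].round(4)/round(st["width"],4)/' st.py; python3 st.py; python3 a2.py c4 side,scene,wrist; python3 -c "
import cv2
a=cv2.imread('pics/c4scene.png')[120:280,310:500];b=cv2.imread('pics/c4side.png')[220:360,180:350]
cv2.imwrite('pics/c6.png',cv2.resize(a,None,fx=3.5,fy=3.5,interpolation=cv2.INTER_CUBIC));cv2.imwrite('pics/c7.png',cv2.resize(b,None,fx=4,fy=4,interpolation=cv2.INTER_CUBIC))"
```

```text
angle 164.3 rad mm 46.6 y 192.8 F [-1.  -0.6 14.7] w 0.0167 t 42.95
43.05 [0.6329 0.1927 0.0189] [ 0.793 -0.03   0.023 -0.608]
```

View pics/c6.png

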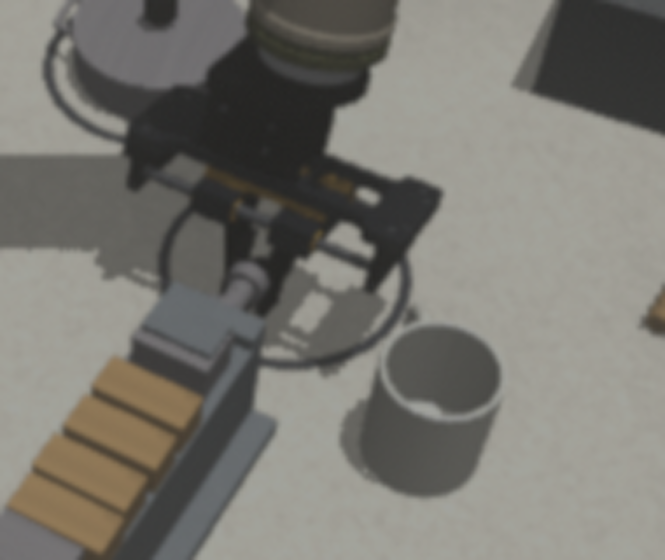

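View pics/c4wrist.png

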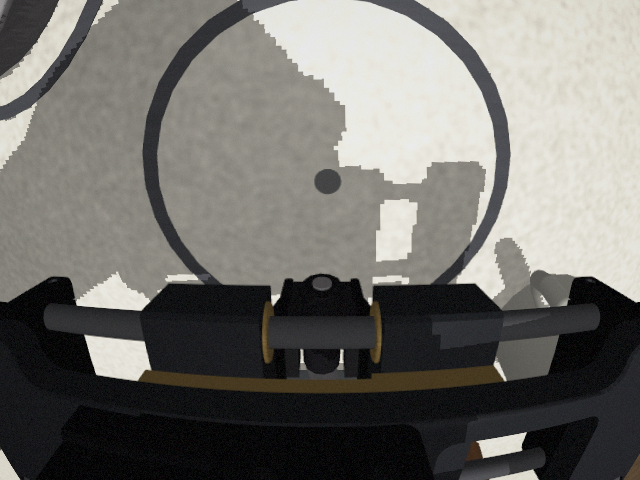

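```bash
python3 - <<'E'
import cv2,numpy as np
a=cv2.imread('pics/p8wrist.png')[115:245,380:510];b=cv2.imread('pics/c1wrist.png')[140:270,420:550];c=cv2.imread('pics/c2wrist.png')[170:300,440:570]
cv2.imwrite('pics/c8.png',cv2.resize(np.hstack([a,b,c]),None,fx=2,fy=2,interpolation=cv2.INTER_CUBIC))
E
```

```text
(no output)
```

View pics/c8.png

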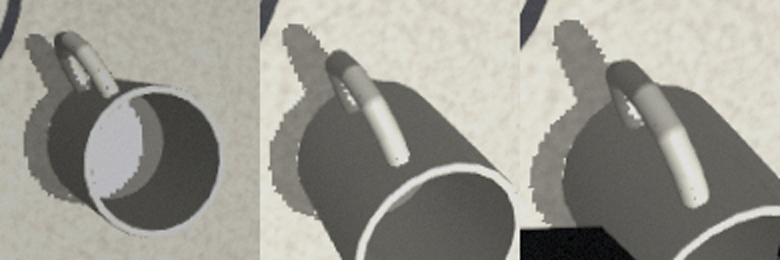

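```bash
python3 - <<'E'
from h import *
w=r.camera("wrist")
S=[dict(ee_pos=(.6392,.1277,.2651),eef_rot=[.707,-.027,.027,-.706]),dict(ee_pos=(.6285,.1909,.167),eef_rot=[.793,-.03,.025,-.609]),dict(ee_pos=(.6266,.1933,.1043),eef_rot=[.793,-.03,.023,-.608])]
for C in([(132,411),(167,457),(204,487)],[(162,436),(220,490),(272,526)]):
    print(tri([ray(w,c,s) for c,s in zip(C,S)]))
E
```

```text
(array([0.73905813, 0.20575787, 0.03361776]), [np.float64(0.0023843448236688736), np.float64(0.00015898250793751725), np.float64(0.0024290159927034694)])
(array([0.75542852, 0.17570467, 0.07100854]), [np.float64(0.0007871576247215159), np.float64(0.000786717053892296), np.float64(0.001489866657122319)])
```

arm_command(
  deltas=[0.0117,0.0004,0.0001,0,0,0,0.0233,-0.001,-0.0003,0,0,0,0.0342,-0.0054,-0.0014,0,0,0,0.0435,-0.0123,-0.0033,0,0,0,0.0506,-0.0213,-0.0057,0,0,0],
)

```text
time: 43.78
ee_pos: [0.6814, 0.189, 0.0388]
eef_rot: [0.793, -0.031, 0.021, -0.608]
ft_force: [0.8, 0.6, -6.6]
width: 0.0171
```

```bash
python3 st.py
```

```text
angle 236.2 rad mm 44.6 y 192.7 F [ 0.8  0.6 -6.6] w 0.0171 t 43.775
```

arm_command(
  deltas=[0.0045,-0.0105,-0.0028,0,0,0,0.006,-0.0217,-0.0058,0,0,0,0.0045,-0.033,-0.0088,0,0,0,0,-0.0435,-0.0116,0,0,0,-0.0072,-0.0525,-0.0141,0,0,0,-0.0165,-0.0594,-0.0159,0,0,0,-0.0273,-0.0637,-0.0171,0,0,0,-0.039,-0.0652,-0.0175,0,0,0],
)

```text
time: 44.78
ee_pos: [0.6429, 0.1919, 0.1086]
eef_rot: [0.793, -0.029, 0.023, -0.608]
ft_force: [5.9, 0.6, -13.6]
width: 0.0169
```

```bash
python3 st.py; python3 a2.py c9 wrist,scene,side
```

```text
angle 2.0 rad mm 45.0 y 192.7 F [  5.9   0.6 -13.6] w 0.0169 t 44.775
44.78 [0.6429 0.1919 0.1086] [ 0.793 -0.029  0.023 -0.608]
```

View pics/c9wrist.png

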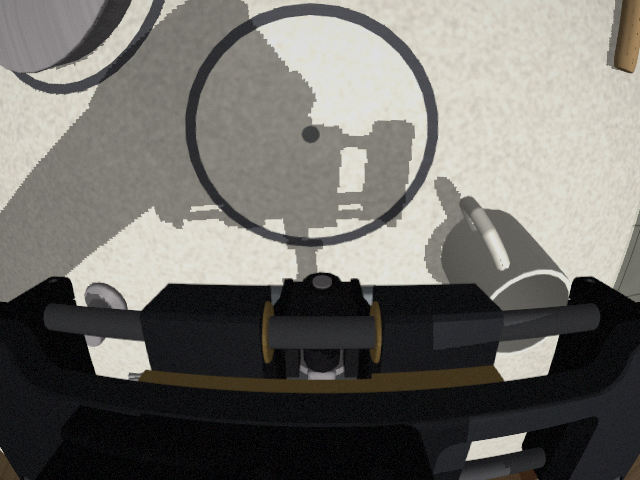

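View pics/c9scene.png

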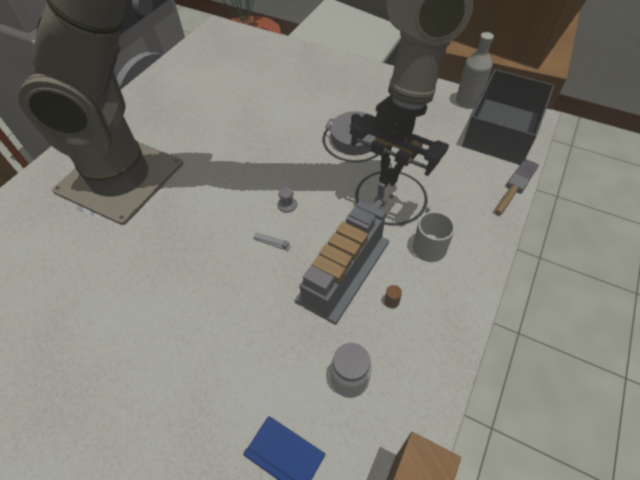

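arm_command(
  deltas=[-0.0116,0.002,0.0005,0,0,0,-0.0225,0.0063,0.0017,0,0,0,-0.0318,0.0132,0.0035,0,0,0,-0.039,0.0222,0.0059,0,0,0,-0.0435,0.0327,0.0087,0,0,0,-0.045,0.044,0.0117,0,0,0,-0.0435,0.0552,0.0148,0,0,0,-0.039,0.0657,0.0176,0,0,0],
)

```text
time: 45.92
ee_pos: [0.6049, 0.195, 0.04]
eef_rot: [0.793, -0.03, 0.023, -0.608]
ft_force: [3.1, -0.3, 6.3]
width: 0.0166
```

```bash
python3 st.py
```

```text
angle 120.8 rad mm 46.2 y 192.9 F [ 3.1 -0.3  6.3] w 0.0166 t 45.925
```

arm_command(
  deltas=[0.0072,0.009,0.0024,0,0,0,0.0165,0.0159,0.0043,0,0,0,0.0273,0.0203,0.0054,0,0,0,0.039,0.0217,0.0058,0,0,0,0.0506,0.0203,0.0054,0,0,0,0.0615,0.0159,0.0043,0,0,0,0.0708,0.009,0.0024,0,0,0,0.0779,0,0,0,0,0],
)

```text
time: 46.92
ee_pos: [0.6812, 0.189, 0.0383]
eef_rot: [0.793, -0.031, 0.021, -0.608]
ft_force: [-1.9, 0.6, -6.3]
width: 0.0168
```

```bash
python3 st.py
```

```text
angle 235.4 rad mm 44.7 y 192.7 F [-1.9  0.6 -6.3] w 0.0168 t 46.925
```

arm_command(
  deltas=[0.0045,-0.0105,-0.0028,0,0,0,0.006,-0.0217,-0.0058,0,0,0,0.0045,-0.033,-0.0088,0,0,0,0,-0.0435,-0.0116,0,0,0,-0.0072,-0.0525,-0.0141,0,0,0,-0.0165,-0.0594,-0.0159,0,0,0,-0.0273,-0.0637,-0.0171,0,0,0,-0.039,-0.0652,-0.0175,0,0,0],
)

```text
time: 47.92
ee_pos: [0.6429, 0.1919, 0.1084]
eef_rot: [0.793, -0.029, 0.023, -0.608]
ft_force: [5.3, 0.5, -9.8]
width: 0.0169
```

```bash
python3 st.py; python3 a2.py d1 wrist,scene,side
```

```text
angle 2.0 rad mm 44.8 y 192.8 F [ 5.3  0.5 -9.8] w 0.0169 t 47.925
47.92 [0.6429 0.1919 0.1084] [ 0.793 -0.029  0.023 -0.608]
```

View pics/d1scene.png

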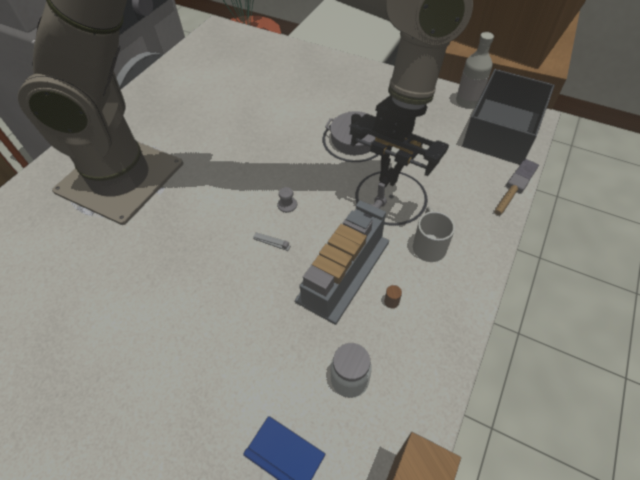

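View pics/d1side.png

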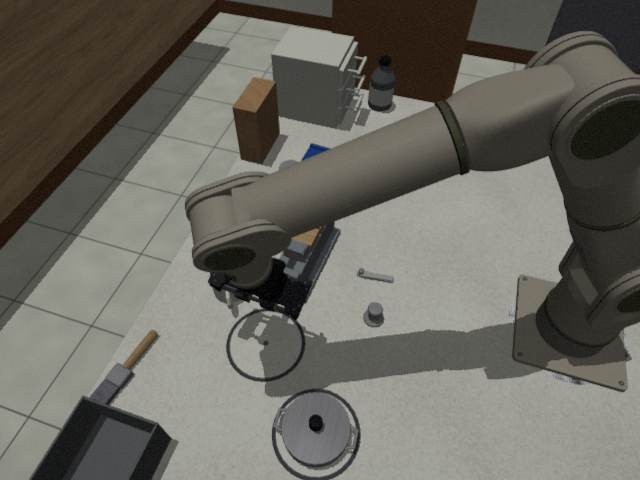

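arm_command(
  deltas=[-0.0116,0.002,0.0005,0,0,0,-0.0225,0.0063,0.0017,0,0,0,-0.0318,0.0132,0.0035,0,0,0,-0.039,0.0222,0.0059,0,0,0,-0.0435,0.0327,0.0087,0,0,0,-0.045,0.044,0.0117,0,0,0,-0.0435,0.0552,0.0148,0,0,0,-0.039,0.0657,0.0176,0,0,0],
)

```text
time: 49.08
ee_pos: [0.605, 0.1949, 0.0396]
eef_rot: [0.793, -0.029, 0.023, -0.608]
ft_force: [5.5, 0.7, 8.2]
width: 0.017
```

```bash
python3 st.py
```

```text
angle 121.2 rad mm 46.3 y 192.9 F [5.5 0.7 8.2] w 0.017 t 49.075
```

arm_command(
  deltas=[0.0072,0.009,0.0024,0,0,0,0.0165,0.0159,0.0043,0,0,0,0.0273,0.0203,0.0054,0,0,0,0.039,0.0217,0.0058,0,0,0,0.0506,0.0203,0.0054,0,0,0,0.0615,0.0159,0.0043,0,0,0,0.0708,0.009,0.0024,0,0,0,0.0779,0,0,0,0,0],
)

```text
time: 50.08
ee_pos: [0.6804, 0.1891, 0.0372]
eef_rot: [0.793, -0.031, 0.021, -0.608]
ft_force: [-0.3, 0.4, -7.3]
width: 0.0167
```

```bash
python3 st.py;  python3 a2.py d2 scene; python3 -c "
import cv2
a=cv2.imread('pics/d2scene.png')[190:320,290:440]
cv2.imwrite('pics/d2c.png',cv2.resize(a,None,fx=4,fy=4,interpolation=cv2.INTER_CUBIC))
from ck import rows
print(rows(240,[255,270,280,290,300,310,315,320,325,330,335,340,345,350,355,360,365,370,375,380]))"
```

```text
angle 233.7 rad mm 44.7 y 192.7 F [-0.3  0.4 -7.3] w 0.0167 t 50.075
[[0.0045, -0.0105, -0.0028], [0.006, -0.0217, -0.0058], [0.0053, -0.0293, -0.0078], [0.0033, -0.0366, -0.0098], [0.0, -0.0435, -0.0116], [-0.0045, -0.0497, -0.0133], [-0.0072, -0.0525, -0.0141], [-0.01, -0.055, -0.0147], [-0.0132, -0.0573, -0.0154], [-0.0165, -0.0594, -0.0159], [-0.02, -0.0611, -0.0164], [-0.0236, -0.0626, -0.0168], [-0.0273, -0.0637, -0.0171], [-0.0312, -0.0645, -0.0173], [-0.035, -0.065, -0.0174], [-0.039, -0.0652, -0.0175], [-0.0429, -0.065, -0.0174], [-0.0468, -0.0645, -0.0173], [-0.0506, -0.0637, -0.0171], [-0.0544, -0.0626, -0.0168]]
```

View pics/d2c.png

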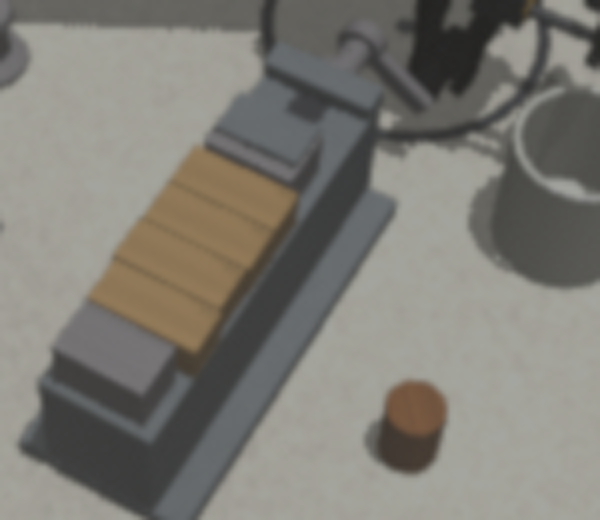

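The row is nearly closed up in the scene view, with the blocks aligned. I'll go on slowly.

arm_command(
  deltas=[0.0045,-0.0105,-0.0028,0,0,0,0.006,-0.0217,-0.0058,0,0,0,0.0053,-0.0293,-0.0078,0,0,0,0.0033,-0.0366,-0.0098,0,0,0,0,-0.0435,-0.0116,0,0,0,-0.0045,-0.0497,-0.0133,0,0,0,-0.0072,-0.0525,-0.0141,0,0,0,-0.01,-0.055,-0.0147,0,0,0],
)

```text
time: 51.12
ee_pos: [0.6724, 0.1897, 0.0976]
eef_rot: [0.793, -0.029, 0.023, -0.608]
ft_force: [4.7, 0.6, -2.8]
width: 0.0171
```

```bash
python3 st.py; python3 -c "
from ck import rows
print(rows(320,[325,330,335,340]));print(rows(340,[345,350,355,360]));print(rows(360,[365,370,375,380]));print(rows(380,[385,390,395,400]))"
```

```text
angle 320.5 rad mm 44.0 y 192.7 F [ 4.7  0.6 -2.8] w 0.0171 t 51.125
[[-0.0031, -0.0023, -0.0006], [-0.0064, -0.0043, -0.0012], [-0.0099, -0.0061, -0.0016], [-0.0135, -0.0075, -0.002]]
[[-0.0037, -0.0011, -0.0003], [-0.0076, -0.002, -0.0005], [-0.0115, -0.0025, -0.0007], [-0.0154, -0.0026, -0.0007]]
[[-0.0039, 0.0002, 0.0], [-0.0078, 0.0007, 0.0002], [-0.0116, 0.0015, 0.0004], [-0.0154, 0.0026, 0.0007]]
[[-0.0036, 0.0015, 0.0004], [-0.0071, 0.0032, 0.0009], [-0.0104, 0.0052, 0.0014], [-0.0135, 0.0075, 0.002]]
```

arm_command(
  deltas=[-0.0031,-0.0023,-0.0006,0,0,0,-0.0064,-0.0043,-0.0012,0,0,0,-0.0099,-0.0061,-0.0016,0,0,0,-0.0135,-0.0075,-0.002,0,0,0],
)

```text
time: 51.62
ee_pos: [0.659, 0.1907, 0.1053]
eef_rot: [0.793, -0.029, 0.023, -0.608]
ft_force: [4.9, 0.0, -1.4]
width: 0.0167
```

arm_command(
  deltas=[-0.0037,-0.0011,-0.0003,0,0,0,-0.0076,-0.002,-0.0005,0,0,0,-0.0115,-0.0025,-0.0007,0,0,0,-0.0154,-0.0026,-0.0007,0,0,0],
)

```text
time: 52.12
ee_pos: [0.6436, 0.192, 0.108]
eef_rot: [0.793, -0.029, 0.023, -0.608]
ft_force: [5.6, 0.2, -1.7]
width: 0.0165
```

```bash
python3 st.py
```

```text
angle 1.2 rad mm 44.4 y 192.8 F [ 5.6  0.2 -1.7] w 0.0165 t 52.125
```

arm_command(
  deltas=[-0.0039,0.0002,0,0,0,0,-0.0078,0.0007,0.0002,0,0,0],
)

```text
time: 52.38
ee_pos: [0.6365, 0.1924, 0.1075]
eef_rot: [0.793, -0.029, 0.024, -0.609]
ft_force: [8.5, -0.2, -1.7]
width: 0.017
```

arm_command(
  deltas=[-0.0038,0.0008,0.0002,0,0,0,-0.0076,0.0019,0.0005,0,0,0],
)

```text
time: 52.62
ee_pos: [0.63, 0.193, 0.106]
eef_rot: [0.793, -0.028, 0.025, -0.609]
ft_force: [13.2, 0.0, -2.3]
width: 0.0168
```

arm_command(
  deltas=[-0.0036,0.0015,0.0004,0,0,0,-0.0071,0.0032,0.0009,0,0,0],
)

```text
time: 52.88
ee_pos: [0.6241, 0.1934, 0.1035]
eef_rot: [0.792, -0.027, 0.026, -0.609]
ft_force: [15.8, 1.3, 1.1]
width: 0.0171
```

```bash
python3 st.py; python3 -c "
from ck import rows
print(rows(390,[395,400,405,410,415,420]))"
```

```text
angle 27.2 rad mm 44.8 y 192.9 F [15.8  1.3  1.1] w 0.0171 t 52.875
[[-0.0033, 0.002, 0.0005], [-0.0064, 0.0043, 0.0012], [-0.0093, 0.0069, 0.0019], [-0.012, 0.0097, 0.0026], [-0.0144, 0.0127, 0.0034], [-0.0165, 0.0159, 0.0043]]
```

arm_command(
  deltas=[0,0,0,0,0,0,0,0,0,0,0,0],
)

```text
time: 53.12
ee_pos: [0.6238, 0.1935, 0.1034]
eef_rot: [0.792, -0.028, 0.025, -0.609]
ft_force: [14.1, 0.9, 0.8]
width: 0.0169
```

```bash
python3 st.py; python3 a2.py d3 scene; python3 -c "
import cv2
a=cv2.imread('pics/d3scene.png')[190:320,290:440]
cv2.imwrite('pics/d3c.png',cv2.resize(a,None,fx=4,fy=4,interpolation=cv2.INTER_CUBIC))"
```

```text
angle 27.5 rad mm 44.8 y 192.9 F [14.1  0.9  0.8] w 0.0169 t 53.125
```

View pics/d3c.png

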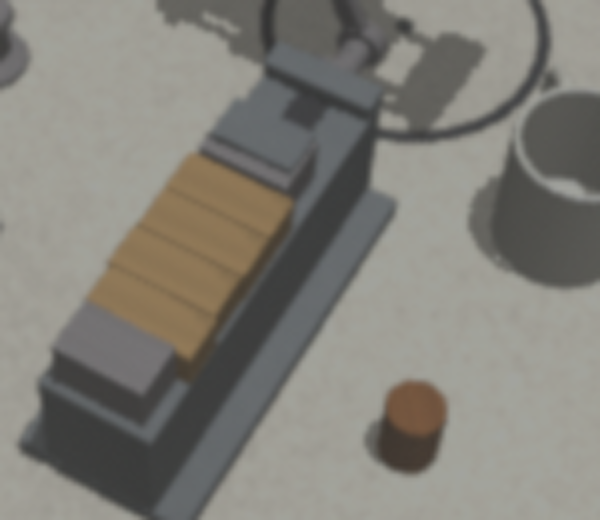

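arm_command(
  deltas=[-0.0033,0.002,0.0005,0,0,0,-0.0033,0.002,0.0005,0,0,0],
)

```text
time: 53.42
ee_pos: [0.6211, 0.1937, 0.1019]
eef_rot: [0.792, -0.027, 0.026, -0.609]
ft_force: [14.9, 0.1, 1.8]
width: 0.0166
```

arm_command(
  deltas=[-0.0031,0.0023,0.0006,0,0,0,-0.0031,0.0023,0.0006,0,0,0],
)

```text
time: 53.68
ee_pos: [0.6184, 0.1939, 0.1001]
eef_rot: [0.792, -0.027, 0.026, -0.609]
ft_force: [14.7, 0.9, 4.1]
width: 0.0168
```

```bash
python3 st.py
```

```text
angle 35.6 rad mm 44.9 y 192.9 F [14.7  0.9  4.1] w 0.0168 t 53.675
```

```bash
python3 a2.py d4 scene,wrist; python3 -c "
import cv2
a=cv2.imread('pics/d4scene.png')[190:290,300:400]
cv2.imwrite('pics/d4c.png',cv2.resize(a,None,fx=6,fy=6,interpolation=cv2.INTER_CUBIC))
from ck import rows
print(rows(40,[43,46,50,55]))
print(rows(50,[55,60,65]))"
```

```text
53.72 [0.6185 0.1939 0.1001] [ 0.792 -0.027  0.026 -0.609]
[[-0.0018, 0.0015, 0.0004], [-0.0034, 0.0031, 0.0008], [-0.0055, 0.0054, 0.0014], [-0.0079, 0.0084, 0.0022]]
[[-0.0024, 0.003, 0.0008], [-0.0045, 0.0062, 0.0017], [-0.0063, 0.0096, 0.0026]]
```

View pics/d4c.png

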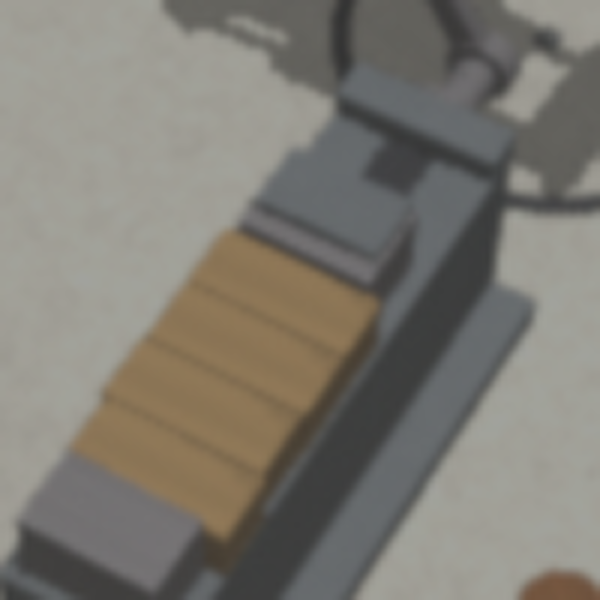

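View pics/d4wrist.png

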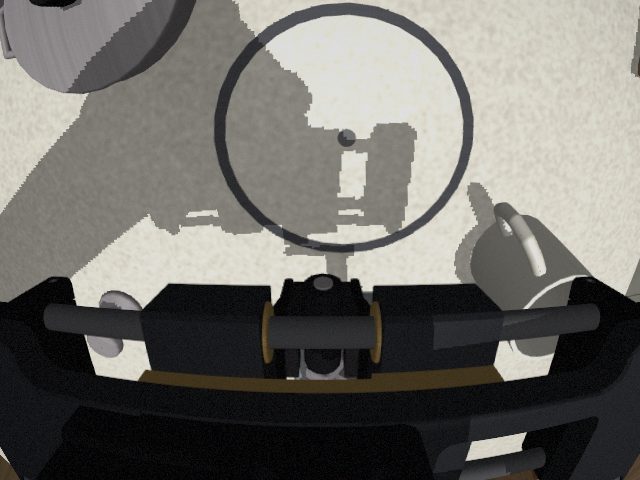

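arm_command(
  deltas=[-0.0018,0.0015,0.0004,0,0,0,-0.0034,0.0031,0.0008,0,0,0,-0.0055,0.0054,0.0014,0,0,0,-0.0055,0.0054,0.0014,0,0,0],
)

```text
time: 54.28
ee_pos: [0.6136, 0.1943, 0.0959]
eef_rot: [0.792, -0.026, 0.027, -0.609]
ft_force: [12.2, 0.1, 14.3]
width: 0.0169
```

```bash
python3 st.py
```

```text
angle 43.8 rad mm 44.7 y 192.9 F [12.2  0.1 14.3] w 0.0169 t 54.275
```

arm_command(
  deltas=[-0.0014,0.0018,0.0005,0,0,0,-0.0028,0.0036,0.001,0,0,0,-0.0028,0.0036,0.001,0,0,0],
)

```text
time: 54.65
ee_pos: [0.6109, 0.1946, 0.0929]
eef_rot: [0.792, -0.026, 0.027, -0.609]
ft_force: [10.6, -0.6, 19.1]
width: 0.0171
```

```bash
python3 st.py
```

```text
angle 49.0 rad mm 44.6 y 193.0 F [10.6 -0.6 19.1] w 0.0171 t 54.65
```

The handle now resists at about 21 N tangential against 5–6 N of drag, so the row is clamped. I'll ease off a little, release and back away.

arm_command(
  deltas=[0.0014,-0.0018,-0.0005,0,0,0,0.002,-0.0026,-0.0007,0,0,0],
)

```text
time: 54.9
ee_pos: [0.6113, 0.1945, 0.0937]
eef_rot: [0.792, -0.028, 0.026, -0.609]
ft_force: [8.8, -0.0, 7.9]
width: 0.0171
```

```bash
python3 st.py
```

```text
angle 47.9 rad mm 44.9 y 192.9 F [ 8.8 -0.   7.9] w 0.0171 t 54.9
```

arm_command(
  deltas=[0,0,0,0,0,0,0,0,0,0,0,0,0,0,0,0,0,0,0,0,0,0,0,0],
  hand=0.6,
)

```text
time: 55.4
ee_pos: [0.6091, 0.1946, 0.0914]
eef_rot: [0.793, -0.029, 0.024, -0.609]
ft_force: [4.4, 0.1, 0.1]
width: 0.0476
```

arm_command(
  deltas=[0,-0.03,0,0,0,0,0,-0.07,0,0,0,0,0,-0.11,0,0,0,0,0,-0.15,0,5,0,0,0,-0.19,-0.05,10,0,0,0,-0.21,-0.1,15,0,0,0,-0.22,-0.12,15,0,0,0,-0.22,-0.12,15,0,0],
)

```text
time: 56.4
ee_pos: [0.6037, 0.1347, 0.3352]
eef_rot: [-0.707, 0.027, -0.028, 0.707]
ft_force: [-0.1, 0.8, -1.3]
width: 0.0525
```

```bash
python3 a2.py e1 wrist,scene,side block1 pan
```

```text
56.4 [0.6037 0.1347 0.3352] [-0.707  0.027 -0.028  0.707]
wrist block1 [([371.5, 349.8], 0.88), ([358.9, 348.5], 0.83), ([312.1, 347.3], 0.56), ([164.3, 349.0], 0.3)]
wrist pan [([33.6, 222.8], 0.88)]
scene block1 [([248.1, 342.3], 0.83), ([258.5, 334.7], 0.79), ([235.9, 347.7], 0.73), ([269.3, 329.5], 0.64)]
scene pan [([138.3, 359.4], 0.59)]
side block1 [([293.2, 270.5], 0.73), ([219.3, 320.1], 0.72), ([234.1, 305.1], 0.63), ([227.7, 311.5], 0.57), ([208.2, 319.8], 0.39)]
side pan [([416.3, 310.3], 0.7)]
```

View pics/e1wrist.png

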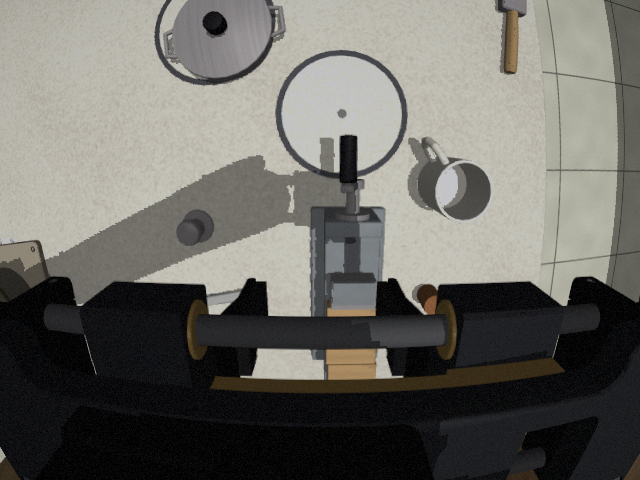

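View pics/e1side.png

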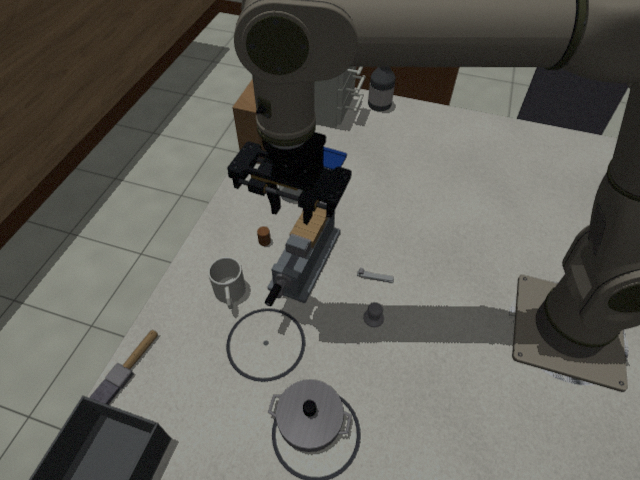

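The pan has been knocked: in the side view its knob is at (408,310), toward the vise from the ring's middle. The handle (wrist px (159,348)) also stands near the top rather than at 48°. I'll check both.

```bash
python3 cr.py | head -16; python3 - <<'E'
from h import *
st=r.read_state();w=r.camera("wrist");s=r.camera("side")
print("knob",tri([ray(w,(22,214),st),ray(s,(408,310))]),atz(w,(22,214),.07,st),atz(s,(408,310),.063))
import cv2
a=cv2.imread("pics/e1wrist.png")[120:320,290:420];cv2.imwrite("pics/e1c.png",cv2.resize(a,None,fx=3,fy=3,interpolation=cv2.INTER_CUBIC))
E
```

```text
-0.7 [0.6732 0.1868 0.1124] [160.7 384.6] [290.2 256.3]
-0.6 [0.6696 0.1871 0.1151] [160.7 381.6] [290.1 257.7]
-0.5 [0.6658 0.1874 0.1175] [160.7 378.2] [290.1 259.2]
-0.4 [0.6617 0.1877 0.1194] [160.8 374.5] [290.2 260.9]
-0.3 [0.6575 0.188  0.121 ] [160.7 370.6] [290.5 262.6]
-0.2 [0.6532 0.1883 0.1221] [160.7 366.4] [290.9 264.4]
-0.1 [0.6487 0.1887 0.1228] [160.7 362.1] [291.4 266.3]
-0.0 [0.6443 0.189  0.123 ] [160.6 357.6] [292.1 268.2]
0.1 [0.6398 0.1893 0.1228] [160.5 353.1] [292.8 270.1]
0.2 [0.6353 0.1897 0.1221] [160.5 348.6] [293.7 272.1]
0.3 [0.631 0.19  0.121] [160.4 344.2] [294.7 274. ]
0.4 [0.6268 0.1903 0.1194] [160.3 339.9] [295.7 275.9]
0.5 [0.6227 0.1906 0.1175] [160.1 335.8] [296.8 277.7]
0.6 [0.6189 0.1909 0.1151] [160.  331.9] [298.  279.4]
0.7 [0.6153 0.1911 0.1124] [159.9 328.4] [299.2 281. ]
shaft [array([-0.0455,  0.1336,  0.086 ]), array([-0.0277,  0.1336,  0.086 ]), array([-0.0467,  0.1142,  0.086 ]), array([-0.0276,  0.1142,  0.086 ])]
knob (array([0.49241006, 0.37124767, 0.0616555 ]), [np.float64(0.0012955293304851292), np.float64(0.0012955293304850956)]) [0.4958023  0.36870328 0.07      ] [0.49113872 0.37100795 0.063     ]
```

View pics/e1c.png

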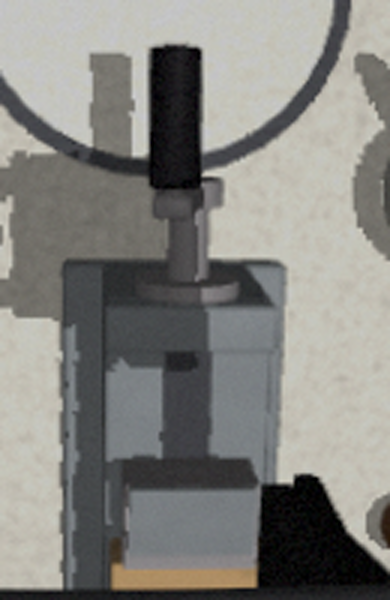

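```bash
python3 go.py .4925 .40 .27 0 0
```

```text
pos [0.6038 0.1358 0.3339] shift [-0.1308  0.0639  0.2551]
turn [ 0.   -4.29 -0.  ]
```

arm_command(
  deltas=[-0.025,0.01,0.05,0,0,0,-0.05,0.02,0.1,0,-1,0,-0.08,0.03,0.15,0,-2,0,-0.11,0.045,0.2,0,-4.3,0,-0.131,0.064,0.255,0,-4.3,0,-0.131,0.064,0.255,0,-4.3,0,-0.131,0.064,0.255,0,-4.3,0],
)

```text
time: 57.92
ee_pos: [0.4926, 0.3995, 0.2699]
eef_rot: [0.707, 0.0, 0.0, -0.707]
ft_force: [1.2, -0.2, 0.2]
width: 0.052
```

```bash
python3 a2.py f1 wrist,scene,side pan_knob mark_park
```

```text
57.92 [0.4926 0.3995 0.2699] [ 0.707  0.     0.    -0.707]
wrist pan_knob [([237.1, 324.7], 0.97)]
wrist mark_park [([173.0, 277.0], 0.6)]
scene pan_knob [([135.6, 356.9], 0.79)]
scene mark_park [([143.1, 327.3], 0.89)]
side pan_knob [([417.4, 308.5], 0.7)]
side mark_park [([451.6, 325.1], 0.68), ([281.2, 228.8], 0.39)]
```

View pics/f1wrist.png

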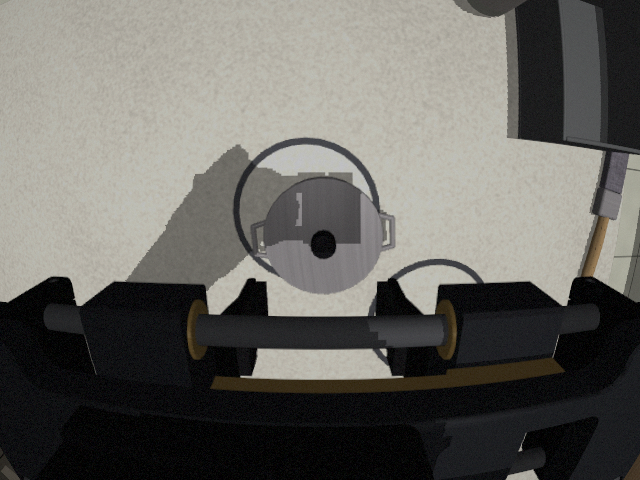

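View pics/f1scene.png

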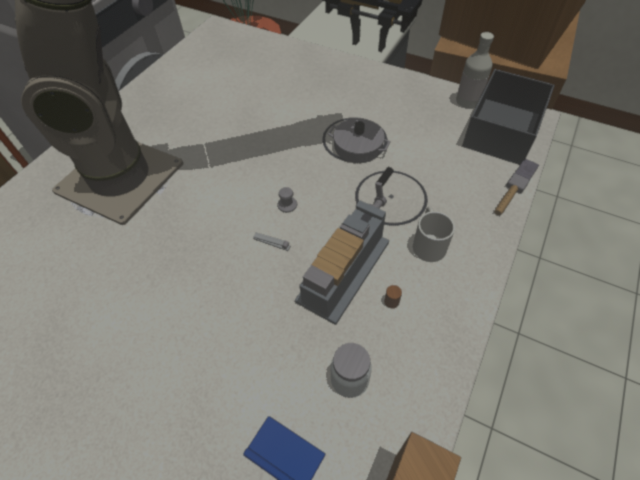

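```bash
python3 - <<'E'
from h import *
st=r.read_state();w=r.camera("wrist");s=r.camera("side")
print(tri([ray(w,(244,323),st),ray(s,(408,310))]));print(atz(w,(244,323),.068,st),atz(w,(244,323),.063,st))
E
python3 go.py .4935 .370 .053
```

```text
(array([0.49513348, 0.35967287, 0.02633701]), [np.float64(0.0001745432716837722), np.float64(0.0001745432716838306)])
[0.49491457 0.37106762 0.068     ] [0.49493592 0.369679   0.063     ]
pos [0.4924 0.3997 0.27  ] shift [ 0.0011  0.217  -0.0297]
```

arm_command(
  deltas=[0.001,0.05,-0.01,0,0,0,0.002,0.1,-0.02,0,0,0,0.002,0.15,-0.029,0,0,0,0.002,0.19,-0.029,0,0,0,0.002,0.217,-0.029,0,0,0,0.002,0.217,-0.029,0,0,0,0.002,0.217,-0.029,0,0,0],
)

```text
time: 59.35
ee_pos: [0.4949, 0.3715, 0.0544]
eef_rot: [-0.707, -0.001, -0.0, 0.708]
ft_force: [0.4, -0.0, 1.7]
width: 0.0523
```

arm_command(
  deltas=[0,0,0,0,0,0,0,0,0,0,0,0,0,0,0,0,0,0,0,0,0,0,0,0],
  hand=0,
  grip_force=25,
)

```text
time: 59.85
ee_pos: [0.4944, 0.3709, 0.0533]
eef_rot: [-0.707, -0.0, -0.0, 0.707]
ft_force: [-0.9, 0.0, 2.3]
width: 0.0254
```

arm_command(
  deltas=[-0.005,0,0.005,0,0,0,-0.012,0,0.012,0,0,0,-0.018,0,0.0185,0,0,0,-0.0207,0,0.0213,0,0,0,-0.0207,0,0.0213,0,0,0,-0.0207,0,0.0213,0,0,0],
)

```text
time: 60.6
ee_pos: [0.4745, 0.3916, 0.0533]
eef_rot: [0.707, 0.0, 0.001, -0.707]
ft_force: [3.9, -3.2, 4.1]
width: 0.0255
```

arm_command(
  deltas=[0,0,0,0,0,0,0,0,0,0,0,0,0,0,0,0,0,0,0,0,0,0,0,0],
  hand=0.6,
)

```text
time: 61.1
ee_pos: [0.4733, 0.3923, 0.0528]
eef_rot: [-0.707, -0.0, 0.0, 0.707]
ft_force: [-0.8, -0.2, 0.6]
width: 0.0507
```

arm_command(
  deltas=[0,-0.05,0,0,0,0,0,-0.1,0,0,0,0,0,-0.15,0,0,0,0,0,-0.2,0.03,0,0,0,0,-0.22,0.06,0,0,0,0,-0.22,0.06,0,0,0,0,-0.22,0.06,0,0,0],
)

```text
time: 61.98
ee_pos: [0.4736, 0.4513, 0.2719]
eef_rot: [0.708, -0.0, -0.0, -0.707]
ft_force: [-0.1, -0.8, -0.4]
width: 0.0525
```

```bash
python3 a2.py f2 wrist,scene pan_knob; python3 - <<'E'
from h import *
st=r.read_state();w=r.camera("wrist");print(proj(w,(.4737,.392,0),st),proj(w,(.4737,.392,.07),st))
E
```

```text
61.98 [0.4736 0.4513 0.2719] [ 0.708 -0.    -0.    -0.707]
wrist pan_knob [([256.9, 322.3], 0.68)]
scene pan_knob [([131.8, 352.5], 0.55)]
(np.float64(252.4953710014763), np.float64(320.8945722972497)) (np.float64(272.0707432573738), np.float64(320.7588430615098))
```

View pics/f2wrist.png

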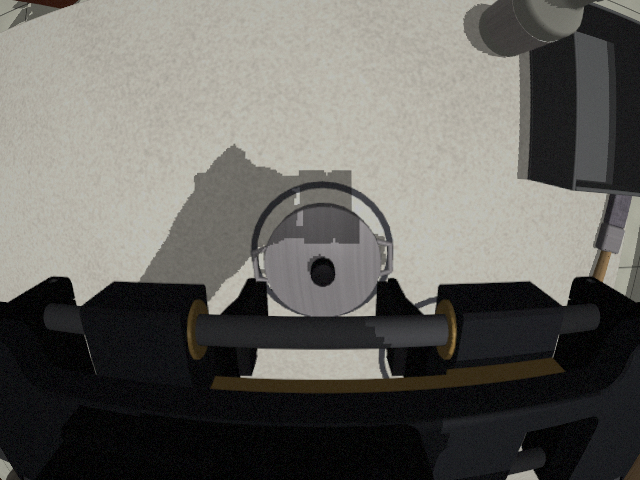

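Pan is back in the middle of its ring (knob at (270,322), predicted (272,321)). Now a look at the clamped row.

arm_command(
  deltas=[0.015,-0.01,-0.055,0,0,0,0.035,-0.02,-0.11,0,0,0,0.055,-0.03,-0.165,0,0,0,0.075,-0.03,-0.22,0,0,0,0.1,-0.03,-0.275,0,0,0,0.12,-0.03,-0.33,0,0,0,0.14,-0.03,-0.385,0,0,0,0.154,-0.03,-0.44,0,0,0],
)

```text
time: 63.22
ee_pos: [0.6278, 0.0098, 0.3028]
eef_rot: [0.707, -0.0, 0.0, -0.707]
ft_force: [1.3, 0.8, 0.1]
width: 0.0519
```

arm_command(
  deltas=[0,0,-0.05,0,2,0,0,0,-0.08,0,4,0,0,0,-0.08,0,4,0,0,0,-0.08,0,4,0],
)

```text
time: 63.72
ee_pos: [0.6277, -0.0661, 0.3029]
eef_rot: [-0.706, 0.024, -0.024, 0.707]
ft_force: [-0.9, -0.0, -0.7]
width: 0.0523
```

```bash
python3 a2.py g1 wrist,side block1; python3 -c "
import cv2
a=cv2.imread('pics/g1wrist.png')[20:280,250:400];cv2.imwrite('pics/g1c.png',cv2.resize(a,None,fx=2.3,fy=2.3,interpolation=cv2.INTER_CUBIC))"
```

```text
63.72 [ 0.6277 -0.0661  0.3029] [-0.706  0.024 -0.024  0.707]
wrist block1 [([165.1, 317.6], 0.95), ([140.5, 317.1], 0.88), ([220.2, 318.6], 0.63), ([195.7, 317.9], 0.58)]
side block1 [([232.5, 306.2], 0.75), ([215.2, 314.9], 0.75), ([208.0, 316.2], 0.48)]
```

View pics/g1c.png

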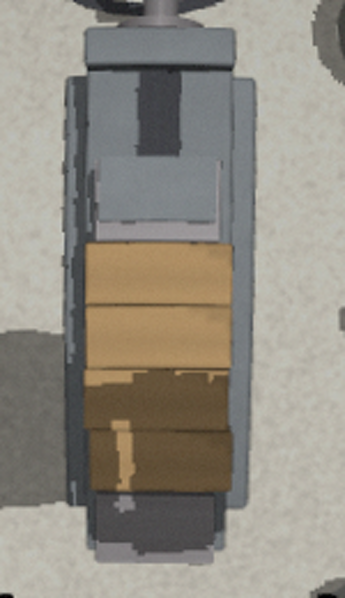

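View pics/g1side.png

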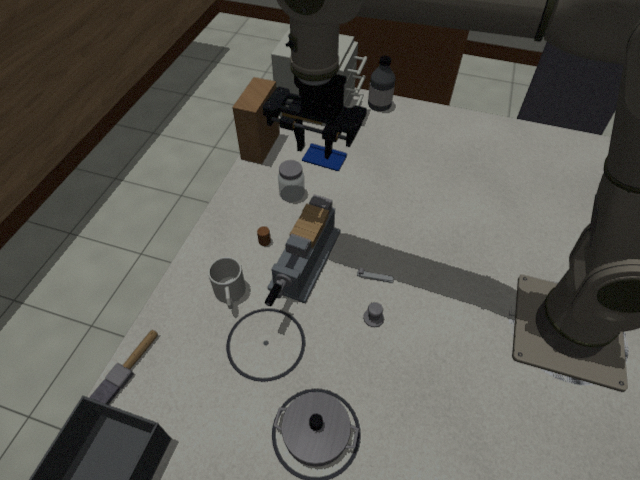

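The row is shut between the jaws, with no visible gap and ends even within about 2 mm. The pan is centred in its ring and the other things stand where they did. Handing in.

```bash
python3 -c "
from bench import r
print(r.close_job())"
```

```text
the job is handed in; nothing more can be done
None
```

The job is handed in. All four timber blocks are clamped in the vise and the pan is on its parking mark. It took about 64 s of the 200 s.

- **Pan:** I slid it by its knob, without lifting, to the parking mark. It was knocked a few centimetres aside while I was cranking, so I slid it back at the end. The last view shows it within about 2 mm of the mark's middle.
- **Blocks:** They lie flat, side by side and crosswise on the bed. Their ends are even within about 2 mm, and no gaps show between blocks and jaws.
- **Crank:** I turned it about three turns past the start, until the handle resisted at about 21 N, against 5–6 N of normal drag.
- **Springback:** My last tool reading before letting go put the handle at about 48° past the top. When I let go, it sprang back to about 12°. That is about 0.1–0.2 rad past where the row closed up. I take this as the clamp its own friction can hold, roughly 80–115 N by my estimate. I did not grip the handle again to check it.
- **At hand-in:** The arm was clear of everything. The jar, stopper, clip, dowel and mug looked unmoved in the final side view. The arm partly hid the scraper there, but it looked in place.

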